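# Sort the bench oddments into their holders

### The arm

A 6-joint arm with a two-finger parallel gripper is mounted at the origin on a cart in front of the work surface, level with it; the furniture and walls round the work are solid. World frame = base frame: x ahead of the robot, y to its left, z up, the work surface at z = 0. Lengths are in m, angles in rad, forces in N, time in s.
With the tool pointing down it reaches from about 0.35 to 0.875 m from the base axis. Payload 15.5 kg.
Tool frame: the origin (TCP) lies on the centre line of the jaws, within the pads' length; the fingertips stand 8 mm ahead of it and the grasp point (between the pads) lies 11 mm behind it; z points along the fingers, y is the line along which they close (so a half turn about z gives the same grasp; the last joint's range is limited). The gripper opens to 85 mm and grips with 20 to 120 N. Pads are 22 mm wide; open, the fingers measure 114 mm over their backs; the gripper's body (76 mm by 85 mm) begins 54 mm behind the grasp point. The pads swing forward as they close: fully open they stand 13 mm farther back than shut.
Start: joints at [-1.377, 0.494, 1.345, -0, 1.302, -0.096], TCP at [0.179, -0.599, 0.208] pointing down, gripper open.
Joint ranges: [-2.91, 2.91], [-0.82, 2.16], [0.22, 2.67], [-1.22, 4.37], [0.12, 2.79], [-3.08, 3.08]. Speed limits (rad/s): [1.89, 1.89, 2.57, 3.01, 3.01, 3.01].

### API

Orientations are given as a unit quaternion [x, y, z, w].
In Python, from bench import env gives the robot as it stands.
- The arm moves only by the tool play_rows, never from a script. Its argument "targets" is a list of rows, each an object with "fingers": the opening, from -1 (shut) to 1 (fully open); "offset": the shift along the tool's x, y, z in units of 0.5 m (1.0 is 0.5 m), a list of three; "delta_rot": the turn, a rotation vector about the tool's x, y, z in units of pi rad (1.0 is pi rad), a list of three. In form: [{"fingers": fingers, "offset": [tx, ty, tz], "delta_rot": [rx, ry, rz]}, ...]. A call has exactly 5 rows; each row shifts and turns the commanded pose from where the row before left it, along the tool's axes as they then stand; what a row does not reach is not made up. A row lasts 1/10 s, in which the tool goes at most 50 mm and 8.59 degrees, less where a joint would pass 70% of its speed; a pose out of reach is approached as far as the arm can. A call with a number of a shift or a turn outside -1 to 1 is refused whole. A call with a gripper value outside its range is refused whole. The fingers move at their own pace and stop on an object; "grip_force" is the grip in N (left out, the last holds). Time passes only in rows, so rows that do not move let the fingers close, or fill a call up. It gives the time, the measured TCP pose, the force, the opening and the grip force at its end, in the units of the state.
- env.get_state(): the state, without advancing time (a new reading comes with each control period).
- env.camera(name): name is "scene" or "top" or "wrist"; returns a dict with "img" (480x640x3 uint8, red, green, blue), "intrinsics" (3x3 intrinsics, pixels), "distortion" ([k1, k2, p1, p2, k3] as OpenCV has them; the pictures are not rectified), "position" and "attitude" of the camera in the world. Camera axes: x right, y up, looking along -z (the intrinsics and any distortion apply to the point x, -y, -z); pixel columns grow to the right and rows downward; lengths in m; the calibration is good to about 2 mm. A picture is of the moment at which its call begins. There is no depth.
- env.hand_in(): hands the job in; it is judged then, once.
The state is a dict: "clock": time; "q": joint angles; "joint_velocities": joint speeds; "effort": joint torques, N m; "tool_pos": TCP position; "orientation": TCP orientation; "force": force on the tool from outside, world axes, zero at the start; "torque": the same for the moment, N m; "opening": opening from 0.0 (shut) to 1.0 (fully open); "gripper_force": force on a finger pad.
Only numpy, scipy, OpenCV 4.12 (cv2) and the standard library are available. Lean on these libraries where they do the work, as an engineer would, in place of code of your own. Each camera call takes 0.05 s, during which the arm holds its last target. There are 200 camera calls.

### The job

Sort the five things on the grey mat into the holders where they belong: one dropper bottle in each bay of the wooden caddy, one rubber stopper in each bay of the shallow steel tray, and the little porcelain cup in the round dish. Everything must end standing upright the way it started, flat on the floor of its holder; set the bottles and the cup down, do not drop them, and leave the small conical flask and the timer where they are.

Things in the scene. Friction and masses are not known exactly. Their poses are not given: they have to be found in the camera images.
- bottle_1: Amber dropper bottle, black cap and teat, 37 mm diameter, 102 mm tall. Round body 36 mm thick up to 54 mm; above it cap and teat, rigid, 20 mm thick to the top: pinch there, 65 to 90 mm up. 70 g. Origin: centre of the underside, z up. Both bottles are alike. Starts upright on the grey mat (3 mm thick) among the other four, centres at least 65 mm apart.
- bottle_2: Amber dropper bottle, black cap and teat, 37 mm diameter, 102 mm tall. Round body 36 mm thick up to 54 mm; above it cap and teat, rigid, 20 mm thick to the top: pinch there, 65 to 90 mm up. 70 g. Origin: centre of the underside, z up. Both bottles are alike. Starts upright on the grey mat (3 mm thick) among the other four, centres at least 65 mm apart.
- stopper_1: Black rubber stopper, 34 mm diameter, 28 mm tall, gripped on its side as a plain upright cylinder 34 mm thick. 20 g. Origin: centre of the underside, z up. The two stoppers are alike. Starts upright on the grey mat (3 mm thick) among the other four, centres at least 65 mm apart.
- stopper_2: Black rubber stopper, 34 mm diameter, 28 mm tall, gripped on its side as a plain upright cylinder 34 mm thick. 20 g. Origin: centre of the underside, z up. The two stoppers are alike. Starts upright on the grey mat (3 mm thick) among the other four, centres at least 65 mm apart.
- cup: White porcelain weighing cup, open at the top, 29 mm tall, outside 36 mm diameter at the rim tapering to 28 mm at the foot; grip it across the outside near the rim. 20 g. Origin: centre of the underside, z up. Starts upright on the grey mat (3 mm thick) among the other four, centres at least 65 mm apart.
- bottle_caddy: Light wooden open box, 72 (x) by 140 (y) by 45 mm high, walls, divider and floor 5 mm thick. Two square bays, 62 by 62 mm, their centres at y = +34 mm and y = -34 mm of its own frame, x = 0; the bay floor is 5 mm above the bench. Origin: centre of the underside, z up. Fixed; stands left, right or behind the mat, place and yaw vary.
- stopper_tray: Shallow stainless steel tray, 66 (x) by 129 (y) by 12 mm high, rim lip 5 mm wide; walls, divider and floor 3 mm thick. Two square bays, 60 by 60 mm, their centres at y = +31.5 mm and y = -31.5 mm of its own frame, x = 0; the bay floor is 3 mm above the bench. Origin: centre of the underside, z up. Fixed; stands left, right or behind the mat, place and yaw vary.
- cup_dish: Round white glazed dish, 72 mm across the rim, 13 mm high, walls 3.5 mm; its flat inside floor is about 55 mm across, 3 mm above the bench. Origin: centre of the underside, z up. Fixed; stands left, right or behind the mat, place and yaw vary.
- small_flask: Bystander, not to be moved: clear glass conical flask, 78 mm diameter at the foot, 131 mm tall, loose on the bench to the far right. Origin: centre of the underside.
- timer: Bystander, not to be moved: small cream-coloured bench timer, about 51 by 62 by 57 mm tall, loose on the bench to the far left. Origin: centre of the underside.

How it is judged:
By the outcome, as a careful person would: the job done as asked, in the order asked, and still so for the second after the job is handed in, with the robot touching nothing.
It also fails if it takes over 112 s, if anything falls off the work surface, if the arm or the gripper's body presses on something with over 40 N, if the wrist force passes 120 N, or if a joint passes its speed limit or range.

## Working session

There is one attempt and no reset: what is moved stays moved. The work goes in short steps, Python scripts to look and compute and a tool call to move; the robot and the scene stay as the last step left them, time stands still between calls to the robot, and variables do not carry over. Pictures are saved under pics/ and viewed, at most 14 in all, crops included, and the job is handed in when it is done.

Besides the shell and the picture viewer there is one more tool, called after "Call:" as name([rows], argument=value, ...), one row to a line, values as JSON. play_rows: Moves the arm, as the interface text tells. Its arguments: {"type":"object","properties":{"targets":{"type":"array"},"grip_force":{"type":"number"}},"required":["targets"]}

```bash
mkdir -p pics; ls
python3 - <<'E'
from bench import env
import cv2
for n in("top","scene"):
    c=env.camera(n); cv2.imwrite(f"pics/{n}0.png",c["img"][:,:,::-1]); print(n,c["intrinsics"],c["distortion"],c["position"],c["attitude"])
s=env.get_state(); print(s)
E
```

```text
pics
top [[524.60231683   0.         325.04485235]
 [  0.         524.60231683 241.09107331]
 [  0.           0.           1.        ]] [0.0072789 0.        0.        0.        0.       ] [ 0.35741891 -0.02708003  1.76191016] [-0.03728952  0.04388728  0.70620767 -0.70565865]
scene [[481.09764513   0.         320.33373262]
 [  0.         481.09764513 238.08864114]
 [  0.           0.           1.        ]] [0.00124078 0.         0.         0.         0.        ] [0.03757443 0.76287779 0.96063099] [-0.10815335  0.37713584  0.88374858 -0.25506835]
{'clock': 0.1, 'q': array([-1.37648166e+00,  4.94122262e-01,  1.34605209e+00,  2.34687611e-05,
        1.30251052e+00, -9.54764282e-02]), 'joint_velocities': array([-0.00066734, -0.00163286, -0.00130253,  0.00108999,  0.00111655,
       -0.00093921]), 'effort': array([ 5.44105624e-04, -8.83587027e+01, -3.84559321e+01, -2.57584534e-04,
        5.20477770e-03,  1.87493958e-05]), 'tool_pos': array([ 0.17855352, -0.59859441,  0.20766493]), 'orientation': array([ 9.89521295e-01,  1.44385967e-01, -1.56782995e-05, -5.46004123e-04]), 'force': array([-0.71743505, -0.62988118,  0.53196412]), 'torque': array([-0.05171597, -0.03217007,  0.00233158]), 'gripper_force': 0.0, 'opening': 1.0034142858241808}
```

View pics/top0.png

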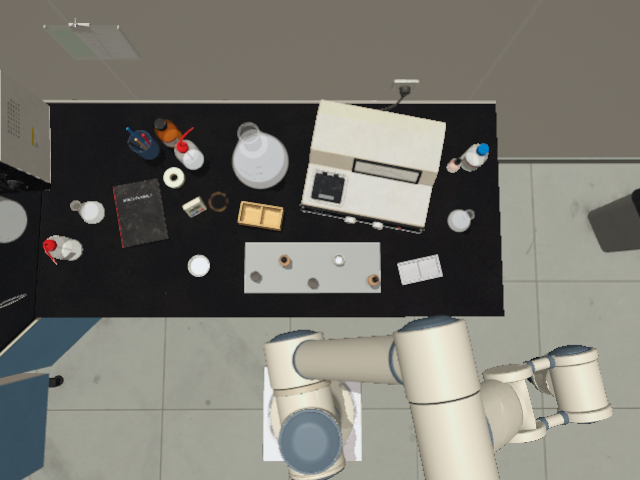

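View pics/scene0.png

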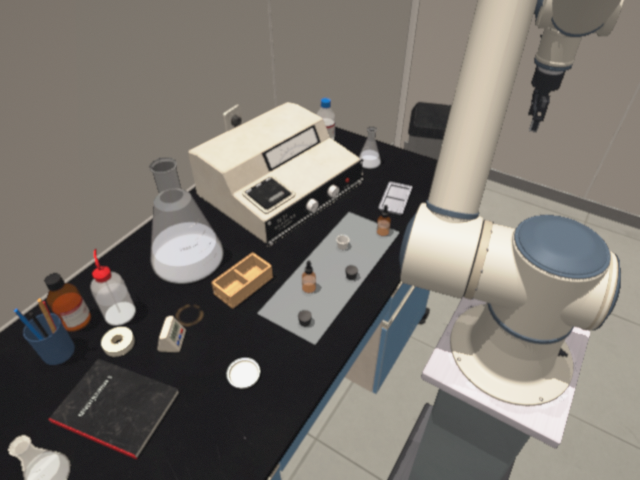

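The top view shows the mat (cols 245–380, rows 242–293) with 5 items, the caddy at (261,215), the tray at (420,269) and the dish at (199,266). I'll enlarge these.

Run:
```python
import cv2,numpy as np
t=cv2.imread("pics/top0.png")
def crop(x0,y0,w,h,s): 
    c=cv2.resize(t[y0:y0+h,x0:x0+w],None,fx=s,fy=s,interpolation=cv2.INTER_CUBIC)
    for k in range(0,w,10): cv2.line(c,(k*s,0),(k*s,6),(0,255,0),1); cv2.putText(c,str(x0+k),(k*s,16),0,.35,(0,255,0))
    for k in range(0,h,10): cv2.line(c,(0,k*s),(6,k*s),(0,255,0),1); cv2.putText(c,str(y0+k),(8,k*s+4),0,.35,(0,255,0))
    return c
cv2.imwrite("pics/c1.png",crop(240,240,150,60,5))
a=np.hstack([crop(175,245,50,40,7),crop(390,245,60,50,7)[:280]]);b=crop(225,190,70,45,7)
b=cv2.copyMakeBorder(b,0,0,0,a.shape[1]-b.shape[1],0)
cv2.imwrite("pics/c2.png",np.vstack([a,b])[:600])
```

```text
(no output)
```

View pics/c1.png

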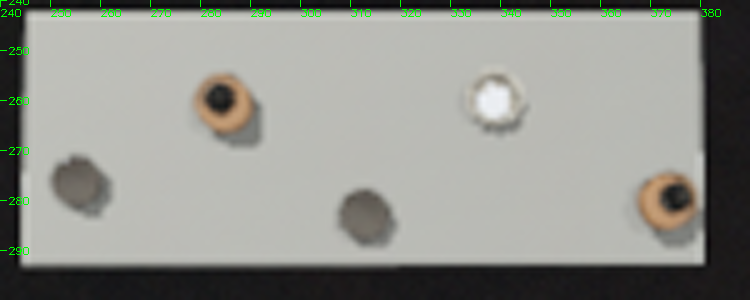

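View pics/c2.png

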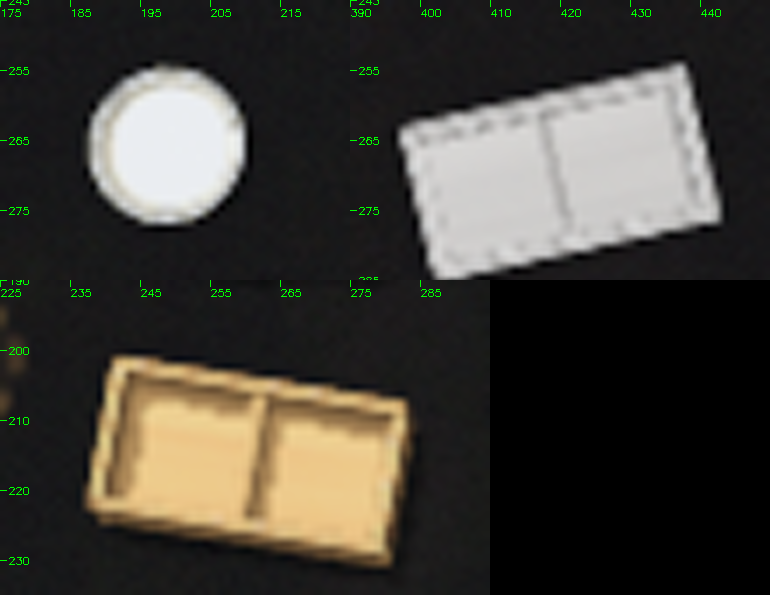

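```bash
cat > h.py <<'E'
import numpy as np,cv2
from scipy.spatial.transform import Rotation as R
def unproj(c,uv,z):
    K,d=c["intrinsics"],c["distortion"]
    p=cv2.undistortPoints(np.array(uv,float).reshape(-1,1,2),np.array(K),np.array(d)).reshape(-1,2)
    r=R.from_quat(c["attitude"]).apply(np.c_[p[:,0],-p[:,1],-np.ones(len(p))])
    o=np.array(c["position"]); t=(z-o[2])/r[:,2]
    return (o+t[:,None]*r)[:,:2]
def proj(c,X):
    q=R.from_quat(c["attitude"]).inv().apply(np.atleast_2d(X)-c["position"])
    return cv2.projectPoints(q*[1,-1,-1],np.zeros(3),np.zeros(3),np.array(c["intrinsics"]),np.array(c["distortion"]))[0].reshape(-1,2)
E
python3 - <<'E'
from h import *
from bench import env
c=env.camera("top"); np.set_printoptions(precision=4,suppress=True)
for n,uv,z in [("sA",(255.1,276.1),.031),("sB",(313.1,282.9),.031),("cup",(338.7,260.1),.032),("bLcap",(283.9,259.5),.105),("bLbody",(284.7,260.5),.057),("bRcap",(375.3,279.3),.105),("bRbody",(373.5,280.1),.057),("dish",(198.4,265.2),.013)]: print(n,unproj(c,[uv],z)[0])
for n,uv,z in [("tray",[(396.9,263.3),(437.9,254.1),(443,276.4),(402.1,285.3)],.012),("caddy",[(241.4,201),(283.3,207.4),(280.3,228),(237.8,221.5)],.045),("mat",[(244.5,242),(380.5,242),(381,293),(244.5,293)],.003)]:
    p=unproj(c,uv,z); e=p[0]-p[1]+p[3]-p[2]; print(n,p.tolist(),p.mean(0),"yaw of y-axis(deg from +y)",np.degrees(np.arctan2(-e[0],e[1])),[np.linalg.norm(p[i]-p[i-1]) for i in range(4)])
c=env.camera("wrist");cv2.imwrite("pics/w0.png",c["img"][:,:,::-1]);s=env.get_state()
t=R.from_quat(s["orientation"]);print(t.as_matrix(),t.inv().apply(c["position"]-s["tool_pos"]),(t.inv()*R.from_quat(c["attitude"])).as_matrix(),c["intrinsics"])
E
```

```text
sA [0.4412 0.187 ]
sB [ 0.4186 -0.0039]
cup [ 0.4937 -0.0884]
bLcap [0.49   0.0876]
bLbody [0.4906 0.0883]
bRcap [ 0.4272 -0.2011]
bRbody [ 0.4266 -0.2003]
dish [0.4785 0.3782]
tray [[0.484461839360811, -0.28386457488892447], [0.5152982801151909, -0.4220382123146283], [0.4405827161743273, -0.43712974152732886], [0.41108028697818627, -0.2999369945844611]] [ 0.4629 -0.3607] yaw of y-axis(deg from +y) 12.359433754648188 [np.float64(0.07512106831610803), np.float64(0.14157273804602438), np.float64(0.07622446948965314), np.float64(0.1403290530938019)]
caddy [[0.6894828109923299, 0.23413011946609674], [0.6680140164824051, 0.09504817063858846], [0.5990432679991303, 0.10440960421898018], [0.6207120184349282, 0.2448437538015829]] [0.6443 0.1696] yaw of y-axis(deg from +y) -8.773206713314407 [np.float64(0.06960031515480146), np.float64(0.1407291640967394), np.float64(0.06960316505032825), np.float64(0.14209604186759647)]
mat [[0.5573315243041009, 0.2277310249264352], [0.5572131694554272, -0.23096313943859684], [0.385782318033066, -0.23031755222472575], [0.3863256924710028, 0.22493142753862544]] [ 0.4717 -0.0022] yaw of y-axis(deg from +y) -0.04148429683103317 [np.float64(0.17102874690081687), np.float64(0.45869417963432374), np.float64(0.17143206701853184), np.float64(0.4552493040426882)]
[[ 0.9583  0.2857 -0.0001]
 [ 0.2857 -0.9583  0.0007]
 [ 0.0001 -0.0007 -1.    ]] [ 0.0714  0.0011 -0.1654] [[-0.0011  0.9598  0.2807]
 [ 1.      0.0011  0.0002]
 [-0.0001  0.2807 -0.9598]] [[426.5708   0.     319.1359]
 [  0.     426.5708 241.4251]
 [  0.       0.       1.    ]]
```

Measured: stoppers at (255,276) and (313,283), cup (339,260), bottles (284,260) and (375,279). I'll swing the tool round so its y lies along world x, then hover above the mat for a closer look.

Call:
play_rows([
  {"fingers": 1, "offset": [0, 0, -0.018], "delta_rot": [0, 0, -0.0408]},
  {"fingers": 1, "offset": [0, 0, -0.018], "delta_rot": [0, 0, -0.0408]},
  {"fingers": 1, "offset": [0, 0, -0.018], "delta_rot": [0, 0, -0.0408]},
  {"fingers": 1, "offset": [0, 0, -0.018], "delta_rot": [0, 0, -0.0408]},
  {"fingers": 1, "offset": [0, 0, -0.018], "delta_rot": [0, 0, -0.0408]},
], grip_force=25)

```text
clock: 0.7
tool_pos: [0.1786, -0.5988, 0.2534]
orientation: [0.892, 0.451, 0.0, -0.0]
force: [0.0, 0.3, 0.7]
opening: 0.996
gripper_force: 0.0
```

Call:
play_rows([
  {"fingers": 1, "offset": [0, 0, -0.018], "delta_rot": [0, 0, -0.0408]},
  {"fingers": 1, "offset": [0, 0, -0.018], "delta_rot": [0, 0, -0.0408]},
  {"fingers": 1, "offset": [0, 0, -0.018], "delta_rot": [0, 0, -0.0408]},
  {"fingers": 1, "offset": [0, 0, -0.018], "delta_rot": [0, 0, -0.0408]},
  {"fingers": 1, "offset": [0, 0, -0.018], "delta_rot": [0, 0, -0.0408]},
])

```text
clock: 1.2
tool_pos: [0.1786, -0.5988, 0.2984]
orientation: [0.705, 0.709, 0.0, -0.0]
force: [-0.2, -0.1, -0.1]
opening: 0.998
gripper_force: 0.0
```

Call:
play_rows([
  {"fingers": 1, "offset": [0.083, 0.038, 0], "delta_rot": [0, 0, 0]},
  {"fingers": 1, "offset": [0.083, 0.038, 0], "delta_rot": [0, 0, 0]},
  {"fingers": 1, "offset": [0.083, 0.038, 0], "delta_rot": [0, 0, 0]},
  {"fingers": 1, "offset": [0.083, 0.038, 0], "delta_rot": [0, 0, 0]},
  {"fingers": 1, "offset": [0.083, 0.038, 0], "delta_rot": [0, 0, 0]},
])

```text
clock: 1.7
tool_pos: [0.2738, -0.3896, 0.2981]
orientation: [0.707, 0.707, 0.0, 0.0]
force: [2.1, -0.3, 0.9]
opening: 0.997
gripper_force: 0.0
```

Call:
play_rows([
  {"fingers": 1, "offset": [0.083, 0.039, 0], "delta_rot": [0, 0, 0]},
  {"fingers": 1, "offset": [0.083, 0.039, 0], "delta_rot": [0, 0, 0]},
  {"fingers": 1, "offset": [0.083, 0.039, 0], "delta_rot": [0, 0, 0]},
  {"fingers": 1, "offset": [0.083, 0.039, 0], "delta_rot": [0, 0, 0]},
  {"fingers": 1, "offset": [0.083, 0.039, 0], "delta_rot": [0, 0, 0]},
])

```text
clock: 2.2
tool_pos: [0.3711, -0.182, 0.2983]
orientation: [0.707, 0.707, 0.0, 0.0]
force: [1.1, -1.0, 0.5]
opening: 1.0
gripper_force: 0.0
```

Call:
play_rows([
  {"fingers": 1, "offset": [0.083, 0.039, 0], "delta_rot": [0, 0, 0]},
  {"fingers": 1, "offset": [0.083, 0.039, 0], "delta_rot": [0, 0, 0]},
  {"fingers": 1, "offset": [0.083, 0.039, 0], "delta_rot": [0, 0, 0]},
  {"fingers": 1, "offset": [0.083, 0.039, 0], "delta_rot": [0, 0, 0]},
  {"fingers": 1, "offset": [0, 0, 0], "delta_rot": [0, 0, 0]},
])

```text
clock: 2.7
tool_pos: [0.45, -0.0134, 0.2981]
orientation: [0.705, 0.709, 0.001, -0.0]
force: [-0.5, -0.8, 0.1]
opening: 1.001
gripper_force: 0.0
```

Run:
```python
from h import *
from bench import env
c=env.camera("wrist");g=c["img"][:,:,::-1].copy()
np.save("pics/w1.npy",{k:c[k] for k in c if k!="img"},allow_pickle=True)
cv2.imwrite("pics/w1raw.png",g)
for n,X in dict(sA=(.4412,.187,.031),sB=(.4186,-.0039,.031),cup=(.4937,-.0884,.032),bL=(.49,.0876,.105),bR=(.4272,-.2011,.105)).items():
    u=proj(c,X)[0]; print(n,u); cv2.drawMarker(g,tuple(int(round(v)) for v in u),(0,0,255),0,12)
cv2.imwrite("pics/w1.png",g); print(env.get_state()["tool_pos"],env.get_state()["q"])
```

```text
sA [309.96450782 -28.4069198 ]
sB [287.75137673 179.26805773]
cup [359.27911994 258.87447239]
bL [369.46993768  78.08658503]
bR [294.64228834 390.76196156]
[ 0.4491677  -0.01547167  0.29800965] [-1.67592188e-01  1.53390110e-01  1.61193723e+00  1.99640559e-04
  1.37651114e+00 -1.72829893e-01]
```

View pics/w1.png

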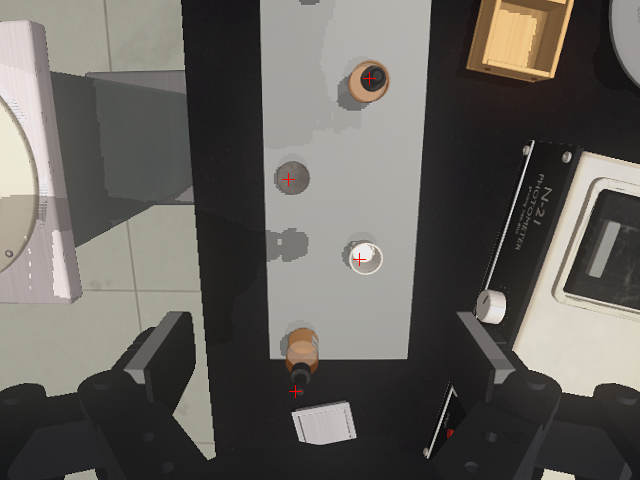

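Wrist view agrees with the top view to within ~5 px (stopper 293,178; cup 366,258; bottle cap 374,76). I'll zoom in on the right bottle and refine.

Run:
```python
from h import *
c=np.load("pics/w1.npy",allow_pickle=True).item(); g=cv2.imread("pics/w1raw.png")
def crop(x0,y0): return cv2.resize(g[y0:y0+70,x0:x0+90],None,fx=4,fy=4,interpolation=cv2.INTER_CUBIC)
cv2.imwrite("pics/w1c.png",np.vstack([np.hstack([crop(260,320),crop(330,45)]),np.hstack([crop(250,145),crop(320,225)])]))
for n,uv,z in [("sB",(293,178),.031),("cup",(366,258),.032),("bL",(374,76),.105),("bR",(300,375),.105)]: print(n,unproj(c,[uv],z))
```

```text
sB [[ 0.42394425 -0.00259421]]
cup [[ 0.50085046 -0.08738885]]
bL [[0.49355589 0.08922075]]
bR [[ 0.43264959 -0.18302471]]
```

View pics/w1c.png

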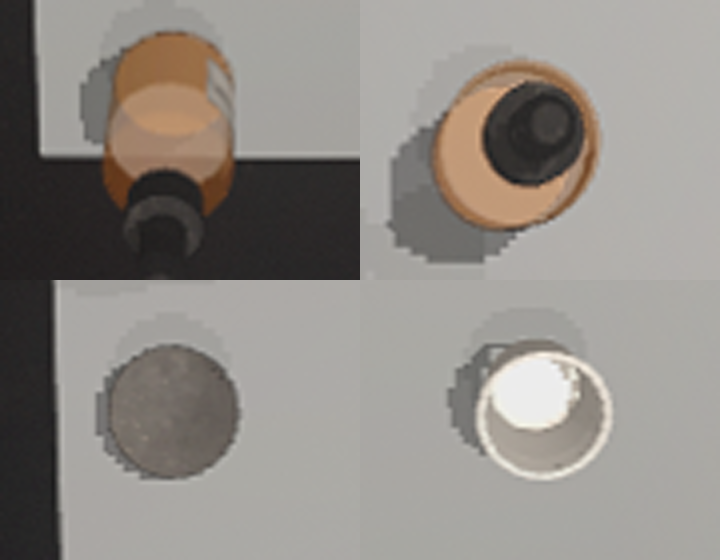

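Call:
play_rows([
  {"fingers": 1, "offset": [0.069, 0.029, 0.06], "delta_rot": [0, 0, 0]},
  {"fingers": 1, "offset": [0.069, 0.029, 0.06], "delta_rot": [0, 0, 0]},
  {"fingers": 1, "offset": [0.069, 0.029, 0.06], "delta_rot": [0, 0, 0]},
  {"fingers": 0.3, "offset": [0, 0, 0.06], "delta_rot": [0, 0, 0]},
  {"fingers": 0.3, "offset": [0, 0, 0.0], "delta_rot": [0, 0, 0]},
])

```text
clock: 3.25
tool_pos: [0.4898, 0.0854, 0.1751]
orientation: [0.707, 0.708, -0.002, -0.002]
force: [-0.7, -0.6, 1.3]
opening: 0.689
gripper_force: 0.0
```

Run:
```python
from h import *
from bench import env
c=env.camera("wrist");g=c["img"][:,:,::-1].copy();s=env.get_state();p=s["tool_pos"]
print(p,s["orientation"],s["opening"])
for X in [(p[0],p[1],.105),(p[0]+.05,p[1],.105),(p[0]-.05,p[1],.105)]:
    u=proj(c,X)[0];cv2.drawMarker(g,tuple(int(round(v)) for v in u),(0,0,255),0,12)
cv2.imwrite("pics/w2.png",g)
```

```text
[0.49082915 0.08497245 0.17729803] [ 0.70693714  0.70727391 -0.00147806 -0.00114915] 0.6494437848028333
```

View pics/w2.png

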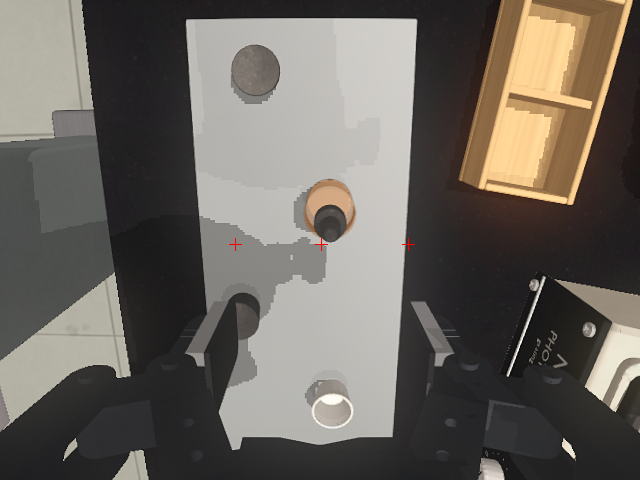

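The bottle cap (331,232) sits about 4 mm ahead and 4 mm left of the tool axis, so I'll correct for that, descend and grip.

Call:
play_rows([
  {"fingers": 0.3, "offset": [0.009, 0.007, 0.05], "delta_rot": [0, 0, 0]},
  {"fingers": 0.3, "offset": [0, 0, 0.06], "delta_rot": [0, 0, 0]},
  {"fingers": 0.3, "offset": [0, 0, 0.06], "delta_rot": [0, 0, 0]},
  {"fingers": 0.3, "offset": [0, 0, 0.042], "delta_rot": [0, 0, 0]},
  {"fingers": 0.3, "offset": [0, 0, 0], "delta_rot": [0, 0, 0]},
], grip_force=30)

```text
clock: 3.8
tool_pos: [0.4951, 0.089, 0.0719]
orientation: [0.707, 0.707, -0.001, -0.001]
force: [-0.2, -0.5, -0.3]
opening: 0.647
gripper_force: 0.0
```

Call:
play_rows([
  {"fingers": -1, "offset": [0, 0, 0], "delta_rot": [0, 0, 0]},
  {"fingers": -1, "offset": [0, 0, 0], "delta_rot": [0, 0, 0]},
  {"fingers": -1, "offset": [0, 0, 0], "delta_rot": [0, 0, 0]},
  {"fingers": -1, "offset": [0, 0, 0], "delta_rot": [0, 0, 0]},
  {"fingers": -1, "offset": [0, 0, 0], "delta_rot": [0, 0, 0]},
])

```text
clock: 4.3
tool_pos: [0.4967, 0.0903, 0.0739]
orientation: [0.707, 0.707, 0.001, 0.001]
force: [-1.6, -0.8, 12.3]
opening: 0.218
gripper_force: 28.9
```

Call:
play_rows([
  {"fingers": -1, "offset": [0, 0, -0.03], "delta_rot": [0, 0, 0]},
  {"fingers": -1, "offset": [0, 0, -0.06], "delta_rot": [0, 0, 0]},
  {"fingers": -1, "offset": [0, 0, -0.07], "delta_rot": [0, 0, 0]},
  {"fingers": -1, "offset": [0, 0, -0.06], "delta_rot": [0, 0, 0]},
  {"fingers": -1, "offset": [0, 0, -0.03], "delta_rot": [0, 0, 0]},
])

```text
clock: 4.8
tool_pos: [0.4966, 0.0903, 0.2008]
orientation: [0.707, 0.707, 0.002, 0.002]
force: [0.4, -0.1, -0.9]
opening: 0.213
gripper_force: 29.6
```

Call:
play_rows([
  {"fingers": -1, "offset": [0.04, 0.055, 0], "delta_rot": [0, 0, 0]},
  {"fingers": -1, "offset": [0.05, 0.07, 0], "delta_rot": [0, 0, 0]},
  {"fingers": -1, "offset": [0.05, 0.07, 0], "delta_rot": [0, 0, 0]},
  {"fingers": -1, "offset": [0.05, 0.07, 0], "delta_rot": [0, 0, 0]},
  {"fingers": -1, "offset": [0.035, 0.046, 0], "delta_rot": [0, 0, 0]},
])

```text
clock: 5.3
tool_pos: [0.6529, 0.2045, 0.1982]
orientation: [0.707, 0.708, 0.001, 0.0]
force: [0.3, -0.4, -0.6]
opening: 0.216
gripper_force: 29.6
```

Run:
```python
from h import *
from bench import env
c=env.camera("wrist");g=c["img"][:,:,::-1].copy();s=env.get_state();p=s["tool_pos"]
print(p,s["orientation"],s["opening"])
a=np.array([.6443,.1696]);y=np.array([.1525,.988]);x=np.array([.988,-.1525])
for i in(1,-1):
  for j in(1,-1):
    u=proj(c,np.r_[a+i*.036*x+j*.07*y,.045])[0];cv2.drawMarker(g,tuple(int(round(v)) for v in u),(0,0,255),0,12)
s=env.camera("scene")["img"][:,:,::-1]
cv2.imwrite("pics/w3.png",np.hstack([cv2.resize(g,(400,300)),cv2.resize(s[150:390,100:420],(400,300))]))
```

```text
[0.65519751 0.20644382 0.19795102] [7.06447853e-01 7.07762933e-01 1.63750051e-03 6.15636536e-04] 0.21808478829049027
```

View pics/w3.png

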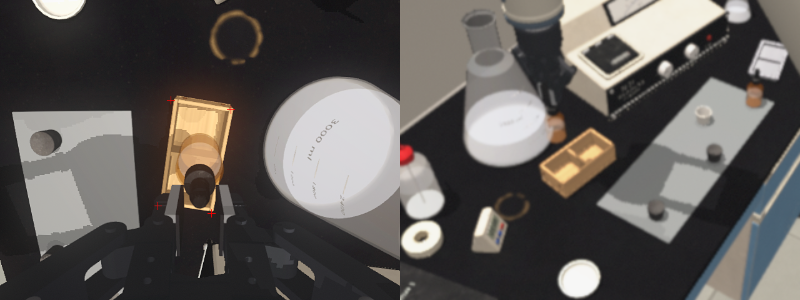

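Caddy corners match; the bottle hangs over the +y bay. Lowering it.

Call:
play_rows([
  {"fingers": -1, "offset": [-0.006, -0.006, 0.04], "delta_rot": [0, 0, 0]},
  {"fingers": -1, "offset": [0, 0, 0.06], "delta_rot": [0, 0, 0]},
  {"fingers": -1, "offset": [0, 0, 0.06], "delta_rot": [0, 0, 0]},
  {"fingers": -1, "offset": [0, 0, 0.05], "delta_rot": [0, 0, 0]},
  {"fingers": -1, "offset": [0, 0, 0.02], "delta_rot": [0, 0, 0]},
])

```text
clock: 5.9
tool_pos: [0.6466, 0.1993, 0.0807]
orientation: [0.707, 0.707, -0.001, -0.001]
force: [-0.4, -0.8, -0.3]
opening: 0.215
gripper_force: 29.6
```

Call:
play_rows([
  {"fingers": -1, "offset": [0, 0, 0.004], "delta_rot": [0, 0, 0]},
  {"fingers": -1, "offset": [0, 0, 0.004], "delta_rot": [0, 0, 0]},
  {"fingers": -1, "offset": [0, 0, 0], "delta_rot": [0, 0, 0]},
  {"fingers": -1, "offset": [0, 0, 0], "delta_rot": [0, 0, 0]},
  {"fingers": -1, "offset": [0, 0, 0], "delta_rot": [0, 0, 0]},
])

```text
clock: 6.4
tool_pos: [0.6483, 0.2, 0.079]
orientation: [0.707, 0.707, 0.0, 0.0]
force: [0.3, -0.6, -0.4]
opening: 0.219
gripper_force: 29.6
```

Call:
play_rows([
  {"fingers": -1, "offset": [0, 0, 0.003], "delta_rot": [0, 0, 0]},
  {"fingers": -1, "offset": [0, 0, 0.003], "delta_rot": [0, 0, 0]},
  {"fingers": -1, "offset": [0, 0, 0], "delta_rot": [0, 0, 0]},
  {"fingers": -1, "offset": [0, 0, 0], "delta_rot": [0, 0, 0]},
  {"fingers": -1, "offset": [0, 0, 0], "delta_rot": [0, 0, 0]},
])

```text
clock: 6.9
tool_pos: [0.6485, 0.2001, 0.076]
orientation: [0.707, 0.707, 0.001, 0.0]
force: [-1.8, -0.4, 8.7]
opening: 0.216
gripper_force: 30.6
```

Contact at 8.7 N: bottle is down. Release, rise, and go to the right bottle.

Call:
play_rows([
  {"fingers": 0, "offset": [0, 0, 0], "delta_rot": [0, 0, 0]},
  {"fingers": 0, "offset": [0, 0, 0], "delta_rot": [0, 0, 0]},
  {"fingers": 0, "offset": [0, 0, 0], "delta_rot": [0, 0, 0]},
  {"fingers": 0, "offset": [0, 0, 0], "delta_rot": [0, 0, 0]},
  {"fingers": 0.2, "offset": [0, 0, -0.01], "delta_rot": [0, 0, 0]},
])

```text
clock: 7.4
tool_pos: [0.6475, 0.1998, 0.0796]
orientation: [0.707, 0.707, -0.001, -0.0]
force: [-0.7, -1.5, -0.0]
opening: 0.602
gripper_force: 0.0
```

Call:
play_rows([
  {"fingers": 0.2, "offset": [0, 0, -0.04], "delta_rot": [0, 0, 0]},
  {"fingers": 0.2, "offset": [0, 0, -0.06], "delta_rot": [0, 0, 0]},
  {"fingers": 0.2, "offset": [0, 0, -0.07], "delta_rot": [0, 0, 0]},
  {"fingers": 0.2, "offset": [0, 0, -0.06], "delta_rot": [0, 0, 0]},
  {"fingers": 0.3, "offset": [-0.02, -0.05, -0.02], "delta_rot": [0, 0, 0]},
])

```text
clock: 7.9
tool_pos: [0.626, 0.1908, 0.2088]
orientation: [0.707, 0.707, 0.003, 0.002]
force: [-0.5, 0.1, -1.0]
opening: 0.649
gripper_force: 0.0
```

Call:
play_rows([
  {"fingers": 0.3, "offset": [-0.07, -0.06, 0], "delta_rot": [0, 0, 0]},
  {"fingers": 0.3, "offset": [-0.08, -0.05, 0], "delta_rot": [0, 0, 0]},
  {"fingers": 0.3, "offset": [-0.08, -0.05, 0], "delta_rot": [0, 0, 0]},
  {"fingers": 0.3, "offset": [-0.08, -0.05, 0], "delta_rot": [0, 0, 0]},
  {"fingers": 0.3, "offset": [-0.08, -0.05, 0], "delta_rot": [0, 0, 0]},
])

```text
clock: 8.4
tool_pos: [0.492, -0.0064, 0.2056]
orientation: [0.707, 0.708, 0.0, 0.0]
force: [0.4, 0.2, 1.0]
opening: 0.649
gripper_force: 0.0
```

Call:
play_rows([
  {"fingers": 0.3, "offset": [-0.08, -0.05, 0], "delta_rot": [0, 0, 0]},
  {"fingers": 0.3, "offset": [-0.08, -0.05, 0], "delta_rot": [0, 0, 0]},
  {"fingers": 0.3, "offset": [-0.08, -0.02, 0], "delta_rot": [0, 0, 0]},
  {"fingers": 0.3, "offset": [-0.06, 0, 0], "delta_rot": [0, 0, 0]},
  {"fingers": 0.3, "offset": [0, 0, 0], "delta_rot": [0, 0, 0]},
])

```text
clock: 8.9
tool_pos: [0.4334, -0.1585, 0.2058]
orientation: [0.708, 0.706, -0.0, 0.001]
force: [1.7, 0.5, 0.3]
opening: 0.649
gripper_force: 0.0
```

Run:
```python
from h import *
from bench import env
c=env.camera("wrist");g=c["img"][:,:,::-1].copy();s=env.get_state();p=s["tool_pos"]
print(p,s["orientation"],s["opening"])
for X in [(p[0],p[1],.105),(p[0]+.05,p[1],.105),(p[0]-.05,p[1],.105)]:
    u=proj(c,X)[0];cv2.drawMarker(g,tuple(int(round(v)) for v in u),(0,0,255),0,12)
s=env.camera("scene")["img"][:,:,::-1]
cv2.imwrite("pics/w4.png",np.hstack([cv2.resize(g,(400,300)),cv2.resize(s[150:390,100:420],(400,300))]))
```

```text
[ 0.43328668 -0.15677221  0.2055848 ] [7.07845194e-01 7.06367447e-01 1.35504627e-04 4.38314902e-04] 0.6472013369091183
```

View pics/w4.png

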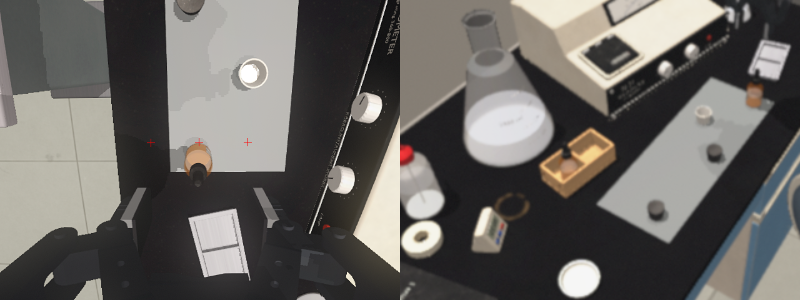

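Bottle 1 stands in its bay. The right bottle's teat is at (199,182) in the half view, 41 mm to −y. Moving, descending and gripping.

Call:
play_rows([
  {"fingers": 0.3, "offset": [-0.05, -0.002, 0], "delta_rot": [0, 0, 0]},
  {"fingers": 0.3, "offset": [-0.034, -0.002, 0.05], "delta_rot": [0, 0, 0]},
  {"fingers": 0.3, "offset": [0, 0, 0.08], "delta_rot": [0, 0, 0]},
  {"fingers": 0.3, "offset": [0, 0, 0.08], "delta_rot": [0, 0, 0]},
  {"fingers": 0.3, "offset": [0, 0, 0.045], "delta_rot": [0, 0, 0]},
])

```text
clock: 9.5
tool_pos: [0.4305, -0.1956, 0.0755]
orientation: [0.706, 0.708, -0.0, -0.001]
force: [0.5, -0.3, 0.1]
opening: 0.65
gripper_force: 0.0
```

Call:
play_rows([
  {"fingers": -1, "offset": [0, 0, 0.008], "delta_rot": [0, 0, 0]},
  {"fingers": -1, "offset": [0, 0, 0], "delta_rot": [0, 0, 0]},
  {"fingers": -1, "offset": [0, 0, 0], "delta_rot": [0, 0, 0]},
  {"fingers": -1, "offset": [0, 0, 0], "delta_rot": [0, 0, 0]},
  {"fingers": -1, "offset": [0, 0, 0], "delta_rot": [0, 0, 0]},
])

```text
clock: 10.0
tool_pos: [0.4318, -0.1974, 0.0746]
orientation: [0.707, 0.707, 0.0, 0.001]
force: [0.6, 0.3, 1.6]
opening: 0.214
gripper_force: 29.6
```

Call:
play_rows([
  {"fingers": -1, "offset": [0, 0, -0.03], "delta_rot": [0, 0, 0]},
  {"fingers": -1, "offset": [0, 0, -0.06], "delta_rot": [0, 0, 0]},
  {"fingers": -1, "offset": [0, 0, -0.07], "delta_rot": [0, 0, 0]},
  {"fingers": -1, "offset": [0, 0, -0.06], "delta_rot": [0, 0, 0]},
  {"fingers": -1, "offset": [0.02, 0, -0.04], "delta_rot": [0, 0, 0]},
])

```text
clock: 10.5
tool_pos: [0.432, -0.1882, 0.2064]
orientation: [0.707, 0.707, 0.0, 0.002]
force: [0.9, -0.5, -0.8]
opening: 0.206
gripper_force: 29.5
```

Call:
play_rows([
  {"fingers": -1, "offset": [0.05, 0.02, 0], "delta_rot": [0, 0, 0]},
  {"fingers": -1, "offset": [0.07, 0.02, 0], "delta_rot": [0, 0, 0]},
  {"fingers": -1, "offset": [0.08, 0.02, 0], "delta_rot": [0, 0, 0]},
  {"fingers": -1, "offset": [0.08, 0.02, 0], "delta_rot": [0, 0, 0]},
  {"fingers": -1, "offset": [0.08, 0.02, 0], "delta_rot": [0, 0, 0]},
])

```text
clock: 11.0
tool_pos: [0.4813, -0.0057, 0.2044]
orientation: [0.707, 0.707, 0.0, 0.0]
force: [0.6, -0.4, -1.4]
opening: 0.211
gripper_force: 29.5
```

Call:
play_rows([
  {"fingers": -1, "offset": [0.08, 0.03, 0], "delta_rot": [0, 0, 0]},
  {"fingers": -1, "offset": [0.08, 0.05, 0], "delta_rot": [0, 0, 0]},
  {"fingers": -1, "offset": [0.07, 0.06, 0], "delta_rot": [0, 0, 0]},
  {"fingers": -1, "offset": [0.05, 0.06, 0], "delta_rot": [0, 0, 0]},
  {"fingers": -1, "offset": [0.01, 0.06, 0], "delta_rot": [0, 0, 0]},
])

```text
clock: 11.5
tool_pos: [0.6118, 0.141, 0.2042]
orientation: [0.706, 0.708, 0.0, -0.0]
force: [0.8, -0.7, -0.1]
opening: 0.212
gripper_force: 29.5
```

Call:
play_rows([
  {"fingers": -1, "offset": [0, 0.05, 0], "delta_rot": [0, 0, 0]},
  {"fingers": -1, "offset": [0, 0.014, 0], "delta_rot": [0, 0, 0]},
  {"fingers": -1, "offset": [0, 0, 0], "delta_rot": [0, 0, 0]},
  {"fingers": -1, "offset": [0, 0, 0], "delta_rot": [0, 0, 0]},
  {"fingers": -1, "offset": [0, 0, 0], "delta_rot": [0, 0, 0]},
])

```text
clock: 12.0
tool_pos: [0.6421, 0.1378, 0.204]
orientation: [0.707, 0.707, -0.0, -0.0]
force: [0.5, -0.5, -0.9]
opening: 0.21
gripper_force: 29.5
```

Call:
play_rows([
  {"fingers": -1, "offset": [0, 0, 0.04], "delta_rot": [0, 0, 0]},
  {"fingers": -1, "offset": [0, 0, 0.07], "delta_rot": [0, 0, 0]},
  {"fingers": -1, "offset": [0, 0, 0.07], "delta_rot": [0, 0, 0]},
  {"fingers": -1, "offset": [0, 0, 0.05], "delta_rot": [0, 0, 0]},
  {"fingers": -1, "offset": [0, 0, 0.015], "delta_rot": [0, 0, 0]},
])

```text
clock: 12.5
tool_pos: [0.6409, 0.1376, 0.0789]
orientation: [0.707, 0.707, -0.002, -0.001]
force: [-0.0, -1.2, -0.3]
opening: 0.211
gripper_force: 29.5
```

Call:
play_rows([
  {"fingers": -1, "offset": [0, 0, 0.004], "delta_rot": [0, 0, 0]},
  {"fingers": -1, "offset": [0, 0, 0.003], "delta_rot": [0, 0, 0]},
  {"fingers": -1, "offset": [0, 0, 0.002], "delta_rot": [0, 0, 0]},
  {"fingers": -1, "offset": [0, 0, 0], "delta_rot": [0, 0, 0]},
  {"fingers": -1, "offset": [0, 0, 0], "delta_rot": [0, 0, 0]},
])

```text
clock: 13.0
tool_pos: [0.6434, 0.1379, 0.0774]
orientation: [0.707, 0.707, 0.0, 0.0]
force: [0.3, -0.5, 0.5]
opening: 0.214
gripper_force: 29.5
```

Call:
play_rows([
  {"fingers": -1, "offset": [0, 0, 0.002], "delta_rot": [0, 0, 0]},
  {"fingers": -1, "offset": [0, 0, 0.002], "delta_rot": [0, 0, 0]},
  {"fingers": -1, "offset": [0, 0, 0], "delta_rot": [0, 0, 0]},
  {"fingers": -1, "offset": [0, 0, 0], "delta_rot": [0, 0, 0]},
  {"fingers": -1, "offset": [0, 0, 0], "delta_rot": [0, 0, 0]},
])

```text
clock: 13.5
tool_pos: [0.6442, 0.1381, 0.0765]
orientation: [0.707, 0.707, 0.001, 0.001]
force: [-2.0, -0.2, 17.9]
opening: 0.214
gripper_force: 31.4
```

Down. Release, then on to the left stopper.

Call:
play_rows([
  {"fingers": 0, "offset": [0, 0, 0], "delta_rot": [0, 0, 0]},
  {"fingers": 0, "offset": [0, 0, 0], "delta_rot": [0, 0, 0]},
  {"fingers": 0, "offset": [0, 0, 0], "delta_rot": [0, 0, 0]},
  {"fingers": 0, "offset": [0, 0, 0], "delta_rot": [0, 0, 0]},
  {"fingers": 0, "offset": [0, 0, -0.01], "delta_rot": [0, 0, 0]},
])

```text
clock: 14.0
tool_pos: [0.6425, 0.1378, 0.0791]
orientation: [0.707, 0.707, -0.001, -0.0]
force: [-0.5, -0.4, -0.2]
opening: 0.501
gripper_force: 0.0
```

Call:
play_rows([
  {"fingers": 0, "offset": [0, 0, -0.04], "delta_rot": [0, 0, 0]},
  {"fingers": 0.2, "offset": [0, 0, -0.06], "delta_rot": [0, 0, 0]},
  {"fingers": 0.2, "offset": [0, 0, -0.07], "delta_rot": [0, 0, 0]},
  {"fingers": 0.2, "offset": [0, -0.03, -0.06], "delta_rot": [0, 0, 0]},
  {"fingers": 0.4, "offset": [0.02, -0.06, 0], "delta_rot": [0, 0, 0]},
])

```text
clock: 14.5
tool_pos: [0.6011, 0.1475, 0.199]
orientation: [0.707, 0.707, 0.003, 0.002]
force: [0.8, 1.1, -0.4]
opening: 0.698
gripper_force: 0.0
```

Call:
play_rows([
  {"fingers": 0.4, "offset": [0.02, -0.08, 0], "delta_rot": [0, 0, 0]},
  {"fingers": 0.4, "offset": [0.02, -0.08, 0], "delta_rot": [0, 0, 0]},
  {"fingers": 0.4, "offset": [0.02, -0.08, 0], "delta_rot": [0, 0, 0]},
  {"fingers": 0.4, "offset": [0, -0.06, 0], "delta_rot": [0, 0, 0]},
  {"fingers": 0.4, "offset": [0, 0, 0], "delta_rot": [0, 0, 0]},
])

```text
clock: 15.0
tool_pos: [0.4441, 0.1778, 0.195]
orientation: [0.706, 0.708, -0.001, -0.001]
force: [0.3, -0.8, -0.5]
opening: 0.701
gripper_force: 0.0
```

Run:
```python
from h import *
from bench import env
c=env.camera("wrist");g=c["img"][:,:,::-1].copy();s=env.get_state();p=s["tool_pos"]
print(p,s["orientation"],s["opening"])
for X in [(p[0],p[1],.031),(p[0]+.05,p[1],.031),(p[0]-.05,p[1],.031)]:
    u=proj(c,X)[0];cv2.drawMarker(g,tuple(int(round(v)) for v in u),(0,0,255),0,12)
s=env.camera("scene")["img"][:,:,::-1]
cv2.imwrite("pics/w5.png",np.hstack([cv2.resize(g,(400,300)),cv2.resize(s[150:390,100:420],(400,300))]))
```

```text
[0.44653175 0.1779292  0.19527782] [7.06456367e-01 7.07756596e-01 3.40332706e-05 1.12036048e-05] 0.7001339839713766
```

View pics/w5.png

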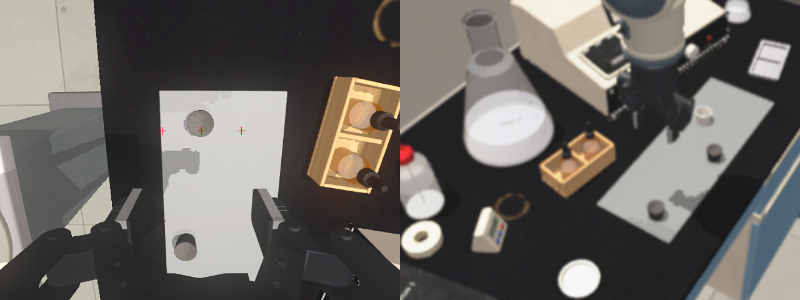

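Both bottles are in the caddy. The stopper (199,123) lies about 10 mm to +y. Grasping it high enough for the tray.

Call:
play_rows([
  {"fingers": 0.4, "offset": [0.02, -0.007, 0.06], "delta_rot": [0, 0, 0]},
  {"fingers": 0.4, "offset": [0, 0, 0.09], "delta_rot": [0, 0, 0]},
  {"fingers": 0.4, "offset": [0, 0, 0.09], "delta_rot": [0, 0, 0]},
  {"fingers": 0.4, "offset": [0, 0, 0.07], "delta_rot": [0, 0, 0]},
  {"fingers": 0.4, "offset": [0, 0, 0.034], "delta_rot": [0, 0, 0]},
])

```text
clock: 15.6
tool_pos: [0.4445, 0.1874, 0.0198]
orientation: [0.707, 0.707, -0.001, -0.001]
force: [0.1, 0.6, 0.4]
opening: 0.702
gripper_force: 0.0
```

Call:
play_rows([
  {"fingers": -1, "offset": [0, 0, 0], "delta_rot": [0, 0, 0]},
  {"fingers": -1, "offset": [0, 0, 0], "delta_rot": [0, 0, 0]},
  {"fingers": -1, "offset": [0, 0, 0], "delta_rot": [0, 0, 0]},
  {"fingers": -1, "offset": [0, 0, 0], "delta_rot": [0, 0, 0]},
  {"fingers": -1, "offset": [0, 0, 0], "delta_rot": [0, 0, 0]},
])

```text
clock: 16.1
tool_pos: [0.4451, 0.1879, 0.0235]
orientation: [0.707, 0.707, 0.001, 0.0]
force: [-0.3, 0.5, -1.1]
opening: 0.002
gripper_force: 0.0
```

It closed fully, so the grip missed. Looking.

Run:
```python
from h import *
from bench import env
c=env.camera("wrist");g=c["img"][:,:,::-1].copy();s=env.get_state();p=s["tool_pos"]
s=env.camera("scene")["img"][:,:,::-1]
cv2.imwrite("pics/w6.png",np.hstack([cv2.resize(g,(400,300)),cv2.resize(s[280:400,240:400],(400,300),interpolation=cv2.INTER_CUBIC)]))
```

```text
(no output)
```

View pics/w6.png

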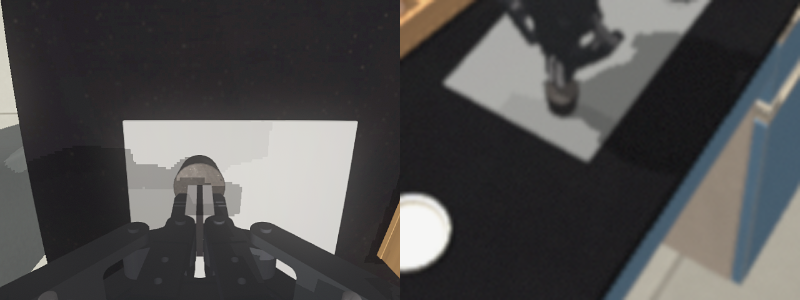

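Call:
play_rows([
  {"fingers": -1, "offset": [0, 0, -0.03], "delta_rot": [0, 0, 0]},
  {"fingers": -1, "offset": [0, 0, -0.06], "delta_rot": [0, 0, 0]},
  {"fingers": 0.4, "offset": [0, 0, -0.06], "delta_rot": [0, 0, 0]},
  {"fingers": 0.4, "offset": [0, 0, -0.05], "delta_rot": [0, 0, 0]},
  {"fingers": 0.4, "offset": [0, 0, 0], "delta_rot": [0, 0, 0]},
])

```text
clock: 16.7
tool_pos: [0.4461, 0.1883, 0.1257]
orientation: [0.707, 0.707, 0.002, 0.001]
force: [-0.7, -0.0, -0.5]
opening: 0.508
gripper_force: 0.0
```

```bash
cat > look.py <<'E'
from h import *
from bench import env
import sys
c=env.camera("wrist");g=c["img"][:,:,::-1].copy();p=env.get_state()["tool_pos"];print(p)
x0,y0,w,h,s=map(int,sys.argv[2:7])
k=cv2.resize(g[y0:y0+h,x0:x0+w],None,fx=s,fy=s,interpolation=cv2.INTER_CUBIC)
z=float(sys.argv[7])
u=proj(c,(p[0],p[1],z))[0];print("axis px",u); cv2.drawMarker(k,(int((u[0]-x0)*s),int((u[1]-y0)*s)),(0,0,255),0,12)
np.save("pics/cam.npy",{q:c[q] for q in c if q!="img"},allow_pickle=True)
cv2.imwrite(sys.argv[1],k)
E
python3 look.py pics/w7.png 160 80 320 240 2 .031
```

```text
[0.4454092  0.18806212 0.12415132]
axis px [316.83163328 233.00828134]
```

View pics/w7.png

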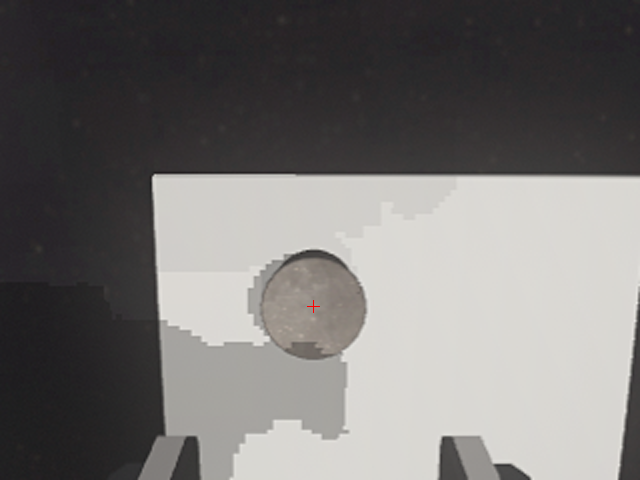

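The stopper is upright and still centred on the axis, so the fingers closed over its top. I'll go lower, watching the force.

Call:
play_rows([
  {"fingers": 0.4, "offset": [0, 0, 0.05], "delta_rot": [0, 0, 0]},
  {"fingers": 0.4, "offset": [0, 0, 0.08], "delta_rot": [0, 0, 0]},
  {"fingers": 0.4, "offset": [0, 0, 0.06], "delta_rot": [0, 0, 0]},
  {"fingers": 0.4, "offset": [0, 0, 0.02], "delta_rot": [0, 0, 0]},
  {"fingers": 0.4, "offset": [0, 0, 0.012], "delta_rot": [0, 0, 0]},
])

```text
clock: 17.25
tool_pos: [0.4438, 0.1876, 0.0107]
orientation: [0.707, 0.707, -0.001, -0.001]
force: [-0.5, 0.1, 0.6]
opening: 0.702
gripper_force: 0.0
```

Call:
play_rows([
  {"fingers": -0.1, "offset": [0, 0, 0], "delta_rot": [0, 0, 0]},
  {"fingers": -0.1, "offset": [0, 0, 0], "delta_rot": [0, 0, 0]},
  {"fingers": -0.1, "offset": [0, 0, 0], "delta_rot": [0, 0, 0]},
  {"fingers": -0.3, "offset": [0, 0, 0], "delta_rot": [0, 0, 0]},
  {"fingers": -0.3, "offset": [0, 0, 0], "delta_rot": [0, 0, 0]},
])

```text
clock: 17.75
tool_pos: [0.4448, 0.1879, 0.0122]
orientation: [0.707, 0.707, 0.0, 0.0]
force: [-1.0, -0.6, 0.7]
opening: 0.347
gripper_force: 0.0
```

Call:
play_rows([
  {"fingers": 0.3, "offset": [0, 0, 0], "delta_rot": [0, 0, 0]},
  {"fingers": 0.3, "offset": [0, 0, 0], "delta_rot": [0, 0, 0]},
  {"fingers": 0.3, "offset": [0, 0, 0.004], "delta_rot": [0, 0, 0]},
  {"fingers": 0.3, "offset": [0, 0, 0.004], "delta_rot": [0, 0, 0]},
  {"fingers": 0.3, "offset": [0, 0, 0], "delta_rot": [0, 0, 0]},
])

```text
clock: 18.25
tool_pos: [0.4443, 0.1877, 0.0073]
orientation: [0.707, 0.707, -0.0, -0.0]
force: [-0.6, 0.1, 0.1]
opening: 0.652
gripper_force: 0.0
```

```bash
python3 look.py pics/w8w.png 160 150 320 200 2 .031
python3 - <<'E'
from h import *
from bench import env
g=env.camera("scene")["img"][:,:,::-1]
a=cv2.resize(g[290:350,270:350],(480,360),interpolation=cv2.INTER_CUBIC)
b=cv2.resize(cv2.imread("pics/w8w.png"),(320,200)); b=cv2.copyMakeBorder(b,0,160,0,0,0)
cv2.imwrite("pics/w8.png",np.hstack([a,b]))
E
```

```text
[0.44435596 0.18772716 0.00745874]
axis px [318.60741987 316.82864536]
```

View pics/w8.png

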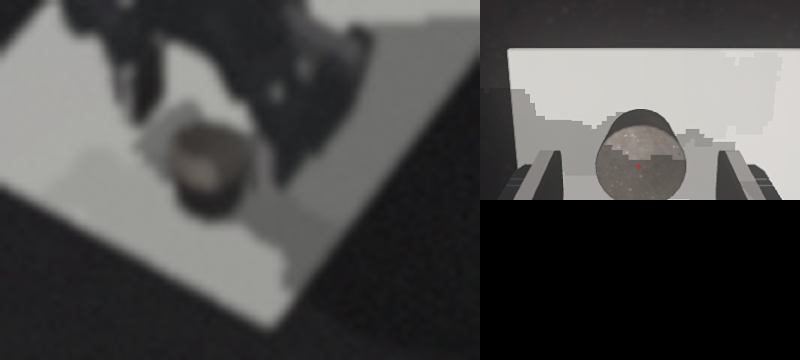

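Run:
```python
from h import *
from bench import env
np.set_printoptions(precision=4,suppress=True)
c=env.camera("scene")
for z in(-.0,.01,.02,.03,.04,.05): print(z,unproj(c,[(293.3,310.8),(316.7,320.8)],z).round(4).tolist())
print("stopper top",unproj(c,[(305.2,313)],.031),proj(c,(.4444,.1877,.031)),proj(c,(.4444,.1877,.003)))
w=env.camera("wrist");print(proj(w,[(.4444,.1877+.011,z) for z in (-.001,.01,.02,.03,.04)]),proj(w,[(.4444,.1877+y,.031) for y in(-.017,0,.017)]))
```

```text
-0.0 [[0.4875, 0.1718], [0.4218, 0.1665]]
0.01 [[0.4828, 0.178], [0.4178, 0.1727]]
0.02 [[0.4781, 0.1841], [0.4138, 0.1789]]
0.03 [[0.4735, 0.1903], [0.4098, 0.1851]]
0.04 [[0.4688, 0.1964], [0.4058, 0.1913]]
0.05 [[0.4641, 0.2026], [0.4018, 0.1975]]
stopper top [[0.4451 0.1811]] [[303.9146 315.0019]] [[304.1722 322.0355]]
[[318.4529 260.0844]
 [318.4151 268.8367]
 [318.3766 277.7691]
 [318.3333 287.8075]
 [318.2844 299.1683]] [[318.3967 357.2827]
 [318.356  316.6713]
 [318.3135 273.2052]]
```

Scene and wrist views both put the fingertips near z≈0.025–0.03 with TCP at 0.007, higher than the stated geometry. Descending in small steps, checking the force.

Call:
play_rows([
  {"fingers": 0.3, "offset": [0, 0, 0.004], "delta_rot": [0, 0, 0]},
  {"fingers": 0.3, "offset": [0, 0, 0.004], "delta_rot": [0, 0, 0]},
  {"fingers": 0.3, "offset": [0, 0, 0], "delta_rot": [0, 0, 0]},
  {"fingers": 0.3, "offset": [0, 0, 0], "delta_rot": [0, 0, 0]},
  {"fingers": 0.3, "offset": [0, 0, 0], "delta_rot": [0, 0, 0]},
])

```text
clock: 18.95
tool_pos: [0.4445, 0.1878, 0.0037]
orientation: [0.707, 0.707, 0.0, 0.0]
force: [0.2, 0.1, -0.8]
opening: 0.652
gripper_force: 0.0
```

Call:
play_rows([
  {"fingers": 0.3, "offset": [0, 0, 0.004], "delta_rot": [0, 0, 0]},
  {"fingers": 0.3, "offset": [0, 0, 0.002], "delta_rot": [0, 0, 0]},
  {"fingers": 0.3, "offset": [0, 0, 0], "delta_rot": [0, 0, 0]},
  {"fingers": 0.3, "offset": [0, 0, 0], "delta_rot": [0, 0, 0]},
  {"fingers": 0.3, "offset": [0, 0, 0], "delta_rot": [0, 0, 0]},
])

```text
clock: 19.45
tool_pos: [0.4445, 0.1878, 0.0007]
orientation: [0.707, 0.707, 0.0, 0.0]
force: [0.4, 0.0, 0.1]
opening: 0.65
gripper_force: 0.0
```

Call:
play_rows([
  {"fingers": -0.1, "offset": [0, 0, 0], "delta_rot": [0, 0, 0]},
  {"fingers": -0.1, "offset": [0, 0, 0], "delta_rot": [0, 0, 0]},
  {"fingers": -0.3, "offset": [0, 0, 0], "delta_rot": [0, 0, 0]},
  {"fingers": -0.3, "offset": [0, 0, 0], "delta_rot": [0, 0, 0]},
  {"fingers": -0.3, "offset": [0, 0, 0], "delta_rot": [0, 0, 0]},
])

```text
clock: 19.95
tool_pos: [0.4445, 0.1878, 0.0009]
orientation: [0.707, 0.707, 0.0, 0.0]
force: [-1.0, -0.3, 6.8]
opening: 0.377
gripper_force: 29.1
```

Gripped, but probably shallow. Reopen, 5 mm lower, regrip.

Call:
play_rows([
  {"fingers": 0.2, "offset": [0, 0, 0], "delta_rot": [0, 0, 0]},
  {"fingers": 0.2, "offset": [0, 0, 0], "delta_rot": [0, 0, 0]},
  {"fingers": 0.2, "offset": [0, 0, 0.004], "delta_rot": [0, 0, 0]},
  {"fingers": 0.2, "offset": [0, 0, 0.004], "delta_rot": [0, 0, 0]},
  {"fingers": 0.2, "offset": [0, 0, 0.002], "delta_rot": [0, 0, 0]},
])

```text
clock: 20.45
tool_pos: [0.4444, 0.1877, -0.0046]
orientation: [0.707, 0.707, -0.0, -0.0]
force: [0.9, -0.8, 0.2]
opening: 0.599
gripper_force: 0.0
```

Call:
play_rows([
  {"fingers": -0.1, "offset": [0, 0, 0], "delta_rot": [0, 0, 0]},
  {"fingers": -0.1, "offset": [0, 0, 0], "delta_rot": [0, 0, 0]},
  {"fingers": -0.4, "offset": [0, 0, 0], "delta_rot": [0, 0, 0]},
  {"fingers": -0.4, "offset": [0, 0, 0], "delta_rot": [0, 0, 0]},
  {"fingers": -0.4, "offset": [0, 0, 0], "delta_rot": [0, 0, 0]},
])

```text
clock: 20.95
tool_pos: [0.4445, 0.1878, -0.0042]
orientation: [0.707, 0.707, 0.0, 0.0]
force: [-0.4, -0.6, 6.1]
opening: 0.383
gripper_force: 29.5
```

Call:
play_rows([
  {"fingers": -0.4, "offset": [0, 0, -0.03], "delta_rot": [0, 0, 0]},
  {"fingers": -0.4, "offset": [0, 0, -0.06], "delta_rot": [0, 0, 0]},
  {"fingers": -0.4, "offset": [0, 0, -0.07], "delta_rot": [0, 0, 0]},
  {"fingers": -0.4, "offset": [-0.02, 0, -0.06], "delta_rot": [0, 0, 0]},
  {"fingers": -0.4, "offset": [-0.05, 0, -0.03], "delta_rot": [0, 0, 0]},
])

```text
clock: 21.45
tool_pos: [0.4455, 0.1536, 0.123]
orientation: [0.706, 0.708, 0.002, 0.001]
force: [0.4, 0.4, -0.6]
opening: 0.376
gripper_force: 29.9
```

Call:
play_rows([
  {"fingers": -0.4, "offset": [-0.08, 0, 0], "delta_rot": [0, 0, 0]},
  {"fingers": -0.4, "offset": [-0.08, 0, 0], "delta_rot": [0, 0, 0]},
  {"fingers": -0.4, "offset": [-0.08, 0, 0], "delta_rot": [0, 0, 0]},
  {"fingers": -0.4, "offset": [-0.08, 0, 0], "delta_rot": [0, 0, 0]},
  {"fingers": -0.4, "offset": [-0.08, 0, 0], "delta_rot": [0, 0, 0]},
])

```text
clock: 21.95
tool_pos: [0.4444, -0.0488, 0.1208]
orientation: [0.707, 0.707, 0.0, 0.0]
force: [1.8, 0.1, -0.9]
opening: 0.376
gripper_force: 29.9
```

Call:
play_rows([
  {"fingers": -0.4, "offset": [-0.08, 0.01, 0], "delta_rot": [0, 0, 0]},
  {"fingers": -0.4, "offset": [-0.08, 0.01, 0], "delta_rot": [0, 0, 0]},
  {"fingers": -0.4, "offset": [-0.08, 0.01, 0], "delta_rot": [0, 0, 0]},
  {"fingers": -0.4, "offset": [-0.08, 0.01, 0], "delta_rot": [0, 0, 0]},
  {"fingers": -0.4, "offset": [-0.08, 0.01, 0], "delta_rot": [0, 0, 0]},
])

```text
clock: 22.45
tool_pos: [0.4696, -0.249, 0.1206]
orientation: [0.707, 0.707, 0.0, -0.0]
force: [0.1, 1.0, 0.4]
opening: 0.379
gripper_force: 29.9
```

Call:
play_rows([
  {"fingers": -0.4, "offset": [-0.08, 0, 0], "delta_rot": [0, 0, 0]},
  {"fingers": -0.4, "offset": [-0.08, 0, 0], "delta_rot": [0, 0, 0]},
  {"fingers": -0.4, "offset": [-0.07, 0, 0], "delta_rot": [0, 0, 0]},
  {"fingers": -0.4, "offset": [-0.04, 0, 0], "delta_rot": [0, 0, 0]},
  {"fingers": -0.4, "offset": [0, 0, 0], "delta_rot": [0, 0, 0]},
])

```text
clock: 22.95
tool_pos: [0.4697, -0.3849, 0.1204]
orientation: [0.708, 0.707, -0.0, 0.0]
force: [0.3, -0.2, -0.3]
opening: 0.381
gripper_force: 29.9
```

Call:
play_rows([
  {"fingers": -0.4, "offset": [-0.018, 0, 0.04], "delta_rot": [0, 0, 0]},
  {"fingers": -0.4, "offset": [0, 0, 0.07], "delta_rot": [0, 0, 0]},
  {"fingers": -0.4, "offset": [0, 0, 0.07], "delta_rot": [0, 0, 0]},
  {"fingers": -0.4, "offset": [0, 0, 0.04], "delta_rot": [0, 0, 0]},
  {"fingers": -0.4, "offset": [0, 0, 0.015], "delta_rot": [0, 0, 0]},
])

```text
clock: 23.45
tool_pos: [0.469, -0.3895, 0.0011]
orientation: [0.707, 0.708, 0.0, -0.002]
force: [-0.8, 0.5, -0.4]
opening: 0.378
gripper_force: 29.9
```

Call:
play_rows([
  {"fingers": -0.4, "offset": [0, 0, 0.004], "delta_rot": [0, 0, 0]},
  {"fingers": -0.4, "offset": [0, 0, 0.004], "delta_rot": [0, 0, 0]},
  {"fingers": -0.4, "offset": [0, 0, 0.002], "delta_rot": [0, 0, 0]},
  {"fingers": -0.4, "offset": [0, 0, 0], "delta_rot": [0, 0, 0]},
  {"fingers": -0.4, "offset": [0, 0, 0], "delta_rot": [0, 0, 0]},
])

```text
clock: 23.95
tool_pos: [0.4702, -0.3914, -0.0012]
orientation: [0.707, 0.707, 0.0, 0.0]
force: [0.6, 0.1, 0.3]
opening: 0.374
gripper_force: 29.9
```

Call:
play_rows([
  {"fingers": -0.4, "offset": [0, 0, 0.003], "delta_rot": [0, 0, 0]},
  {"fingers": -0.4, "offset": [0, 0, 0.002], "delta_rot": [0, 0, 0]},
  {"fingers": -0.4, "offset": [0, 0, 0], "delta_rot": [0, 0, 0]},
  {"fingers": -0.4, "offset": [0, 0, 0], "delta_rot": [0, 0, 0]},
  {"fingers": -0.4, "offset": [0, 0, 0], "delta_rot": [0, 0, 0]},
])

```text
clock: 24.45
tool_pos: [0.47, -0.3913, -0.0041]
orientation: [0.707, 0.707, -0.0, 0.0]
force: [-0.4, 0.7, 5.7]
opening: 0.374
gripper_force: 30.5
```

Set down. Release, then to the second stopper.

Call:
play_rows([
  {"fingers": 0, "offset": [0, 0, 0], "delta_rot": [0, 0, 0]},
  {"fingers": 0, "offset": [0, 0, 0], "delta_rot": [0, 0, 0]},
  {"fingers": 0.2, "offset": [0, 0, -0.01], "delta_rot": [0, 0, 0]},
  {"fingers": 0.3, "offset": [0, 0, -0.02], "delta_rot": [0, 0, 0]},
  {"fingers": 0.3, "offset": [0, 0, -0.06], "delta_rot": [0, 0, 0]},
])

```text
clock: 24.95
tool_pos: [0.4689, -0.3902, 0.0398]
orientation: [0.707, 0.707, 0.0, -0.002]
force: [-0.1, -0.1, 0.7]
opening: 0.653
gripper_force: 0.0
```

Call:
play_rows([
  {"fingers": 0.4, "offset": [0, 0, -0.07], "delta_rot": [0, 0, 0]},
  {"fingers": 0.4, "offset": [0.04, 0, -0.06], "delta_rot": [0, 0, 0]},
  {"fingers": 0.4, "offset": [0.08, -0.01, 0], "delta_rot": [0, 0, 0]},
  {"fingers": 0.4, "offset": [0.08, -0.02, 0], "delta_rot": [0, 0, 0]},
  {"fingers": 0.4, "offset": [0.08, -0.02, 0], "delta_rot": [0, 0, 0]},
])

```text
clock: 25.45
tool_pos: [0.4445, -0.25, 0.1067]
orientation: [0.707, 0.707, 0.0, 0.001]
force: [0.4, 0.8, -0.1]
opening: 0.695
gripper_force: 0.0
```

Call:
play_rows([
  {"fingers": 0.4, "offset": [0.08, -0.02, 0], "delta_rot": [0, 0, 0]},
  {"fingers": 0.4, "offset": [0.08, -0.02, 0], "delta_rot": [0, 0, 0]},
  {"fingers": 0.4, "offset": [0.08, -0.01, 0], "delta_rot": [0, 0, 0]},
  {"fingers": 0.4, "offset": [0.08, 0, 0], "delta_rot": [0, 0, 0]},
  {"fingers": 0.4, "offset": [0.08, 0, 0], "delta_rot": [0, 0, 0]},
])

```text
clock: 25.95
tool_pos: [0.4196, -0.0499, 0.1065]
orientation: [0.707, 0.707, 0.0, 0.001]
force: [0.5, 0.4, 0.3]
opening: 0.703
gripper_force: 0.0
```

Call:
play_rows([
  {"fingers": 0.4, "offset": [0.06, 0, 0], "delta_rot": [0, 0, 0]},
  {"fingers": 0.4, "offset": [0.03, 0, 0], "delta_rot": [0, 0, 0]},
  {"fingers": 0.4, "offset": [0, 0, 0], "delta_rot": [0, 0, 0]},
  {"fingers": 0.4, "offset": [0, 0, 0], "delta_rot": [0, 0, 0]},
  {"fingers": 0.4, "offset": [0, 0, 0], "delta_rot": [0, 0, 0]},
])

```text
clock: 26.45
tool_pos: [0.4199, -0.007, 0.106]
orientation: [0.707, 0.707, 0.0, 0.0]
force: [-0.0, 0.4, -0.1]
opening: 0.699
gripper_force: 0.0
```

```bash
python3 look.py pics/w9.png 160 80 320 240 2 .031
python3 - <<'E'
from h import *
from bench import env
c=np.load("pics/cam.npy",allow_pickle=True).item()
g=cv2.cvtColor(cv2.imread("pics/w9.png"),cv2.COLOR_BGR2GRAY)
k=cv2.HoughCircles(cv2.medianBlur(g,5),cv2.HOUGH_GRADIENT,1,60,param1=80,param2=25,minRadius=40,maxRadius=75)
for u in k[0][:4]: print(u, unproj(c,[(160+u[0]/2,80+u[1]/2)],.031))
t=env.camera("top")["img"][:,:,::-1]; cv2.imwrite("pics/top1.png",t)
E
```

```text
[ 0.41982942 -0.0070624   0.10586365]
axis px [318.48037844 241.32421913]
[332.5 305.5  55.4] [[ 0.42437286 -0.00185191]]
```

Circle fit: stopper at about (0.422, −0.002). Descend and grip.

Call:
play_rows([
  {"fingers": 0.3, "offset": [0.01, 0.005, 0.05], "delta_rot": [0, 0, 0]},
  {"fingers": 0.3, "offset": [0, 0, 0.08], "delta_rot": [0, 0, 0]},
  {"fingers": 0.3, "offset": [0, 0, 0.06], "delta_rot": [0, 0, 0]},
  {"fingers": 0.3, "offset": [0, 0, 0.02], "delta_rot": [0, 0, 0]},
  {"fingers": 0.3, "offset": [0, 0, 0.01], "delta_rot": [0, 0, 0]},
])

```text
clock: 27.05
tool_pos: [0.4218, -0.0016, -0.0049]
orientation: [0.707, 0.707, -0.0, -0.001]
force: [-1.1, -0.9, 1.2]
opening: 0.651
gripper_force: 0.0
```

Call:
play_rows([
  {"fingers": -0.1, "offset": [0, 0, 0], "delta_rot": [0, 0, 0]},
  {"fingers": -0.1, "offset": [0, 0, 0], "delta_rot": [0, 0, 0]},
  {"fingers": -0.4, "offset": [0, 0, 0], "delta_rot": [0, 0, 0]},
  {"fingers": -0.4, "offset": [0, 0, 0], "delta_rot": [0, 0, 0]},
  {"fingers": -0.4, "offset": [0, 0, 0], "delta_rot": [0, 0, 0]},
])

```text
clock: 27.55
tool_pos: [0.4229, -0.0014, -0.0031]
orientation: [0.707, 0.707, 0.001, 0.001]
force: [-1.1, -1.3, 8.4]
opening: 0.377
gripper_force: 28.9
```

Call:
play_rows([
  {"fingers": -0.4, "offset": [0, 0, -0.03], "delta_rot": [0, 0, 0]},
  {"fingers": -0.4, "offset": [0, 0, -0.06], "delta_rot": [0, 0, 0]},
  {"fingers": -0.4, "offset": [0, 0, -0.07], "delta_rot": [0, 0, 0]},
  {"fingers": -0.4, "offset": [-0.02, 0, -0.05], "delta_rot": [0, 0, 0]},
  {"fingers": -0.4, "offset": [-0.05, 0.002, 0], "delta_rot": [0, 0, 0]},
])

```text
clock: 28.05
tool_pos: [0.4248, -0.036, 0.1044]
orientation: [0.706, 0.708, 0.002, 0.003]
force: [-0.1, 0.2, -0.9]
opening: 0.377
gripper_force: 30.0
```

Call:
play_rows([
  {"fingers": -0.4, "offset": [-0.08, 0.01, 0], "delta_rot": [0, 0, 0]},
  {"fingers": -0.4, "offset": [-0.08, 0.01, 0], "delta_rot": [0, 0, 0]},
  {"fingers": -0.4, "offset": [-0.08, 0.01, 0], "delta_rot": [0, 0, 0]},
  {"fingers": -0.4, "offset": [-0.08, 0.01, 0], "delta_rot": [0, 0, 0]},
  {"fingers": -0.4, "offset": [-0.08, 0.01, 0], "delta_rot": [0, 0, 0]},
])

```text
clock: 28.55
tool_pos: [0.4484, -0.2381, 0.1018]
orientation: [0.707, 0.707, 0.0, 0.001]
force: [0.4, 0.8, 0.7]
opening: 0.378
gripper_force: 30.0
```

Call:
play_rows([
  {"fingers": -0.4, "offset": [-0.08, 0.01, 0], "delta_rot": [0, 0, 0]},
  {"fingers": -0.4, "offset": [-0.07, 0.01, 0], "delta_rot": [0, 0, 0]},
  {"fingers": -0.4, "offset": [-0.03, 0, 0], "delta_rot": [0, 0, 0]},
  {"fingers": -0.4, "offset": [-0.007, 0, 0], "delta_rot": [0, 0, 0]},
  {"fingers": -0.4, "offset": [0, 0, 0], "delta_rot": [0, 0, 0]},
])

```text
clock: 29.05
tool_pos: [0.4581, -0.3292, 0.1011]
orientation: [0.707, 0.707, 0.0, -0.0]
force: [-0.3, 1.1, -0.1]
opening: 0.38
gripper_force: 30.0
```

Call:
play_rows([
  {"fingers": -0.4, "offset": [0, 0, 0], "delta_rot": [0, 0, 0]},
  {"fingers": -0.4, "offset": [0, 0, 0.04], "delta_rot": [0, 0, 0]},
  {"fingers": -0.4, "offset": [0, 0, 0.06], "delta_rot": [0, 0, 0]},
  {"fingers": -0.4, "offset": [0, 0, 0.03], "delta_rot": [0, 0, 0]},
  {"fingers": -0.4, "offset": [0, 0, 0], "delta_rot": [0, 0, 0]},
])

```text
clock: 29.55
tool_pos: [0.4574, -0.3276, 0.0341]
orientation: [0.706, 0.708, -0.0, -0.002]
force: [0.8, -1.0, 0.1]
opening: 0.377
gripper_force: 30.0
```

Call:
play_rows([
  {"fingers": -0.4, "offset": [-0.004, 0, 0.03], "delta_rot": [0, 0, 0]},
  {"fingers": -0.4, "offset": [0, 0, 0.03], "delta_rot": [0, 0, 0]},
  {"fingers": -0.4, "offset": [0, 0, 0.006], "delta_rot": [0, 0, 0]},
  {"fingers": -0.4, "offset": [0, 0, 0], "delta_rot": [0, 0, 0]},
  {"fingers": -0.4, "offset": [0, 0, 0], "delta_rot": [0, 0, 0]},
])

```text
clock: 30.05
tool_pos: [0.4588, -0.3318, 0.0037]
orientation: [0.707, 0.707, 0.0, 0.001]
force: [0.2, -0.0, -0.4]
opening: 0.376
gripper_force: 30.0
```

Call:
play_rows([
  {"fingers": -0.4, "offset": [0, 0, 0.003], "delta_rot": [0, 0, 0]},
  {"fingers": -0.4, "offset": [0, 0, 0.003], "delta_rot": [0, 0, 0]},
  {"fingers": -0.4, "offset": [0, 0, 0], "delta_rot": [0, 0, 0]},
  {"fingers": -0.4, "offset": [0, 0, 0], "delta_rot": [0, 0, 0]},
  {"fingers": -0.4, "offset": [0, 0, 0], "delta_rot": [0, 0, 0]},
])

```text
clock: 30.55
tool_pos: [0.4584, -0.3317, -0.0003]
orientation: [0.707, 0.707, -0.0, -0.0]
force: [0.6, -0.4, -0.6]
opening: 0.38
gripper_force: 30.0
```

Call:
play_rows([
  {"fingers": -0.4, "offset": [0, 0, 0.004], "delta_rot": [0, 0, 0]},
  {"fingers": -0.4, "offset": [0, 0, 0.002], "delta_rot": [0, 0, 0]},
  {"fingers": -0.4, "offset": [0, 0, 0], "delta_rot": [0, 0, 0]},
  {"fingers": -0.4, "offset": [0, 0, 0], "delta_rot": [0, 0, 0]},
  {"fingers": -0.4, "offset": [0, 0, 0], "delta_rot": [0, 0, 0]},
])

```text
clock: 31.05
tool_pos: [0.4584, -0.3317, -0.0031]
orientation: [0.707, 0.707, 0.0, 0.0]
force: [-1.4, 1.4, 8.1]
opening: 0.381
gripper_force: 30.9
```

Set down. Release, then to the cup.

Call:
play_rows([
  {"fingers": 0, "offset": [0, 0, 0], "delta_rot": [0, 0, 0]},
  {"fingers": 0, "offset": [0, 0, 0], "delta_rot": [0, 0, 0]},
  {"fingers": 0.2, "offset": [0, 0, -0.01], "delta_rot": [0, 0, 0]},
  {"fingers": 0.3, "offset": [0, 0, -0.02], "delta_rot": [0, 0, 0]},
  {"fingers": 0.3, "offset": [0, 0, -0.06], "delta_rot": [0, 0, 0]},
])

```text
clock: 31.55
tool_pos: [0.4574, -0.3308, 0.041]
orientation: [0.707, 0.707, -0.0, -0.002]
force: [0.3, -0.8, 0.1]
opening: 0.647
gripper_force: 0.0
```

Call:
play_rows([
  {"fingers": 0.4, "offset": [0, 0, -0.07], "delta_rot": [0, 0, 0]},
  {"fingers": 0.4, "offset": [0.04, 0.01, -0.06], "delta_rot": [0, 0, 0]},
  {"fingers": 0.4, "offset": [0.08, 0.01, 0], "delta_rot": [0, 0, 0]},
  {"fingers": 0.4, "offset": [0.08, 0.02, 0], "delta_rot": [0, 0, 0]},
  {"fingers": 0.4, "offset": [0.08, 0.02, 0], "delta_rot": [0, 0, 0]},
])

```text
clock: 32.05
tool_pos: [0.4885, -0.1905, 0.1078]
orientation: [0.707, 0.707, 0.0, 0.001]
force: [0.8, -0.8, 0.8]
opening: 0.7
gripper_force: 0.0
```

Call:
play_rows([
  {"fingers": 0.4, "offset": [0.08, 0.02, 0], "delta_rot": [0, 0, 0]},
  {"fingers": 0.4, "offset": [0.08, 0, 0], "delta_rot": [0, 0, 0]},
  {"fingers": 0.4, "offset": [0.05, 0, 0], "delta_rot": [0, 0, 0]},
  {"fingers": 0.4, "offset": [0, 0, 0], "delta_rot": [0, 0, 0]},
  {"fingers": 0.4, "offset": [0, 0, 0], "delta_rot": [0, 0, 0]},
])

```text
clock: 32.55
tool_pos: [0.4985, -0.0865, 0.1074]
orientation: [0.706, 0.708, 0.0, 0.0]
force: [0.0, -0.1, -0.0]
opening: 0.701
gripper_force: 0.0
```

```bash
python3 look.py pics/w10.png 160 80 320 240 2 .032
python3 - <<'E'
from h import *
from bench import env
c=np.load("pics/cam.npy",allow_pickle=True).item()
g=cv2.cvtColor(cv2.imread("pics/w10.png"),cv2.COLOR_BGR2GRAY)
k=cv2.HoughCircles(cv2.medianBlur(g,5),cv2.HOUGH_GRADIENT,1,60,param1=80,param2=25,minRadius=40,maxRadius=75)
for u in (k[0][:4] if k is not None else []): print(u, unproj(c,[(160+u[0]/2,80+u[1]/2)],.032))
E
```

```text
[ 0.4985469  -0.08715341  0.10724818]
axis px [318.73011916 242.07434002]
[324.5 325.5  54. ] [[ 0.50061967 -0.08756677]]
```

The circle fit puts the cup on the tool axis. Descend and grip at 20 N.

Call:
play_rows([
  {"fingers": 0.3, "offset": [0, 0, 0.05], "delta_rot": [0, 0, 0]},
  {"fingers": 0.3, "offset": [0, 0, 0.08], "delta_rot": [0, 0, 0]},
  {"fingers": 0.3, "offset": [0, 0, 0.06], "delta_rot": [0, 0, 0]},
  {"fingers": 0.3, "offset": [0, 0, 0.02], "delta_rot": [0, 0, 0]},
  {"fingers": 0.3, "offset": [0, 0, 0.012], "delta_rot": [0, 0, 0]},
], grip_force=20)

```text
clock: 33.1
tool_pos: [0.4981, -0.0874, -0.0047]
orientation: [0.707, 0.707, -0.0, -0.0]
force: [-0.4, 0.1, 0.3]
opening: 0.654
gripper_force: 0.0
```

Call:
play_rows([
  {"fingers": 0, "offset": [0, 0, 0], "delta_rot": [0, 0, 0]},
  {"fingers": 0, "offset": [0, 0, 0], "delta_rot": [0, 0, 0]},
  {"fingers": -0.3, "offset": [0, 0, 0], "delta_rot": [0, 0, 0]},
  {"fingers": -0.3, "offset": [0, 0, 0], "delta_rot": [0, 0, 0]},
  {"fingers": -0.3, "offset": [0, 0, 0], "delta_rot": [0, 0, 0]},
])

```text
clock: 33.6
tool_pos: [0.4991, -0.0869, -0.0031]
orientation: [0.707, 0.707, 0.001, 0.001]
force: [-0.3, -0.6, 7.1]
opening: 0.395
gripper_force: 19.2
```

Call:
play_rows([
  {"fingers": -0.3, "offset": [0, 0, -0.02], "delta_rot": [0, 0, 0]},
  {"fingers": -0.3, "offset": [0, 0, -0.05], "delta_rot": [0, 0, 0]},
  {"fingers": -0.3, "offset": [0, 0, -0.07], "delta_rot": [0, 0, 0]},
  {"fingers": -0.3, "offset": [0.02, 0, -0.05], "delta_rot": [0, 0, 0]},
  {"fingers": -0.3, "offset": [0.05, 0, -0.01], "delta_rot": [0, 0, 0]},
])

```text
clock: 34.1
tool_pos: [0.5, -0.0527, 0.0995]
orientation: [0.707, 0.707, 0.001, 0.002]
force: [-0.3, -0.2, -0.9]
opening: 0.392
gripper_force: 20.0
```

Call:
play_rows([
  {"fingers": -0.3, "offset": [0.07, -0.005, 0], "delta_rot": [0, 0, 0]},
  {"fingers": -0.3, "offset": [0.07, -0.005, 0], "delta_rot": [0, 0, 0]},
  {"fingers": -0.3, "offset": [0.07, -0.005, 0], "delta_rot": [0, 0, 0]},
  {"fingers": -0.3, "offset": [0.07, -0.005, 0], "delta_rot": [0, 0, 0]},
  {"fingers": -0.3, "offset": [0.07, -0.005, 0], "delta_rot": [0, 0, 0]},
])

```text
clock: 34.6
tool_pos: [0.4854, 0.1248, 0.0969]
orientation: [0.707, 0.707, 0.0, 0.0]
force: [1.3, 0.4, 1.1]
opening: 0.394
gripper_force: 20.1
```

Call:
play_rows([
  {"fingers": -0.3, "offset": [0.07, -0.005, 0], "delta_rot": [0, 0, 0]},
  {"fingers": -0.3, "offset": [0.07, -0.005, 0], "delta_rot": [0, 0, 0]},
  {"fingers": -0.3, "offset": [0.07, 0, 0], "delta_rot": [0, 0, 0]},
  {"fingers": -0.3, "offset": [0.07, 0, 0], "delta_rot": [0, 0, 0]},
  {"fingers": -0.3, "offset": [0.07, 0, 0], "delta_rot": [0, 0, 0]},
])

```text
clock: 35.1
tool_pos: [0.4802, 0.2999, 0.097]
orientation: [0.707, 0.707, 0.0, 0.0]
force: [1.3, -0.6, -0.2]
opening: 0.391
gripper_force: 20.0
```

Call:
play_rows([
  {"fingers": -0.3, "offset": [0.07, 0, 0], "delta_rot": [0, 0, 0]},
  {"fingers": -0.3, "offset": [0.05, 0, 0], "delta_rot": [0, 0, 0]},
  {"fingers": -0.3, "offset": [0.03, 0, 0], "delta_rot": [0, 0, 0]},
  {"fingers": -0.3, "offset": [0.01, 0, 0], "delta_rot": [0, 0, 0]},
  {"fingers": -0.3, "offset": [0, 0, 0], "delta_rot": [0, 0, 0]},
])

```text
clock: 35.6
tool_pos: [0.4803, 0.378, 0.096]
orientation: [0.707, 0.707, -0.0, 0.0]
force: [-0.6, 0.3, -0.5]
opening: 0.392
gripper_force: 20.0
```

Call:
play_rows([
  {"fingers": -0.3, "offset": [0, 0, 0.04], "delta_rot": [0, 0, 0]},
  {"fingers": -0.3, "offset": [0, 0, 0.06], "delta_rot": [0, 0, 0]},
  {"fingers": -0.3, "offset": [0, 0, 0.05], "delta_rot": [0, 0, 0]},
  {"fingers": -0.3, "offset": [0, 0, 0.03], "delta_rot": [0, 0, 0]},
  {"fingers": -0.3, "offset": [0, 0, 0.006], "delta_rot": [0, 0, 0]},
])

```text
clock: 36.1
tool_pos: [0.4797, 0.3769, 0.0014]
orientation: [0.707, 0.707, -0.001, -0.0]
force: [-0.4, 0.2, 0.8]
opening: 0.395
gripper_force: 20.0
```

Call:
play_rows([
  {"fingers": -0.3, "offset": [0, 0, 0.004], "delta_rot": [0, 0, 0]},
  {"fingers": -0.3, "offset": [0, 0, 0.002], "delta_rot": [0, 0, 0]},
  {"fingers": -0.3, "offset": [0, 0, 0], "delta_rot": [0, 0, 0]},
  {"fingers": -0.3, "offset": [0, 0, 0], "delta_rot": [0, 0, 0]},
  {"fingers": -0.3, "offset": [0, 0, 0], "delta_rot": [0, 0, 0]},
])

```text
clock: 36.6
tool_pos: [0.4805, 0.3785, 0.0002]
orientation: [0.707, 0.707, 0.0, 0.0]
force: [0.2, -0.5, -0.0]
opening: 0.39
gripper_force: 20.0
```

Call:
play_rows([
  {"fingers": -0.3, "offset": [0, 0, 0.003], "delta_rot": [0, 0, 0]},
  {"fingers": -0.3, "offset": [0, 0, 0.002], "delta_rot": [0, 0, 0]},
  {"fingers": -0.3, "offset": [0, 0, 0], "delta_rot": [0, 0, 0]},
  {"fingers": -0.3, "offset": [0, 0, 0], "delta_rot": [0, 0, 0]},
  {"fingers": -0.3, "offset": [0, 0, 0], "delta_rot": [0, 0, 0]},
])

```text
clock: 37.1
tool_pos: [0.4803, 0.3783, -0.0029]
orientation: [0.707, 0.707, -0.0, -0.0]
force: [0.5, 0.7, -1.0]
opening: 0.398
gripper_force: 20.1
```

Call:
play_rows([
  {"fingers": -0.3, "offset": [0, 0, 0.002], "delta_rot": [0, 0, 0]},
  {"fingers": -0.3, "offset": [0, 0, 0], "delta_rot": [0, 0, 0]},
  {"fingers": -0.3, "offset": [0, 0, 0], "delta_rot": [0, 0, 0]},
  {"fingers": -0.3, "offset": [0, 0, 0], "delta_rot": [0, 0, 0]},
  {"fingers": -0.3, "offset": [0, 0, 0], "delta_rot": [0, 0, 0]},
])

```text
clock: 37.6
tool_pos: [0.4806, 0.3784, -0.0032]
orientation: [0.707, 0.707, 0.0, 0.0]
force: [-1.6, -0.5, 11.0]
opening: 0.397
gripper_force: 20.8
```

Contact at 11 N: the cup is down. Release, rise and check.

Call:
play_rows([
  {"fingers": 0, "offset": [0, 0, 0], "delta_rot": [0, 0, 0]},
  {"fingers": 0, "offset": [0, 0, 0], "delta_rot": [0, 0, 0]},
  {"fingers": 0.2, "offset": [0, 0, -0.006], "delta_rot": [0, 0, 0]},
  {"fingers": 0.2, "offset": [0, 0, -0.02], "delta_rot": [0, 0, 0]},
  {"fingers": 0.3, "offset": [0, 0, -0.05], "delta_rot": [0, 0, 0]},
])

```text
clock: 38.1
tool_pos: [0.4793, 0.3776, 0.0336]
orientation: [0.707, 0.707, -0.002, -0.0]
force: [-0.2, 0.1, 1.1]
opening: 0.651
gripper_force: 0.0
```

Call:
play_rows([
  {"fingers": 0.3, "offset": [0, 0, -0.08], "delta_rot": [0, 0, 0]},
  {"fingers": 0.3, "offset": [0, 0, -0.08], "delta_rot": [0, 0, 0]},
  {"fingers": 0.3, "offset": [-0.05, -0.03, -0.08], "delta_rot": [0, 0, 0]},
  {"fingers": 0.3, "offset": [-0.08, -0.05, -0.05], "delta_rot": [0, 0, 0]},
  {"fingers": 0.3, "offset": [-0.08, -0.05, 0], "delta_rot": [0, 0, 0]},
])

```text
clock: 38.6
tool_pos: [0.418, 0.2759, 0.1812]
orientation: [0.707, 0.708, 0.003, 0.001]
force: [0.5, -0.2, -1.1]
opening: 0.65
gripper_force: 0.0
```

Call:
play_rows([
  {"fingers": 0.3, "offset": [-0.08, -0.02, 0], "delta_rot": [0, 0, 0]},
  {"fingers": 0.3, "offset": [-0.08, 0, 0], "delta_rot": [0, 0, 0]},
  {"fingers": 0.3, "offset": [-0.08, 0, 0], "delta_rot": [0, 0, 0]},
  {"fingers": 0.3, "offset": [0, 0, 0], "delta_rot": [0, 0, 0]},
  {"fingers": 0.3, "offset": [0, 0, 0], "delta_rot": [0, 0, 0]},
])

```text
clock: 39.1
tool_pos: [0.4073, 0.1553, 0.1783]
orientation: [0.708, 0.707, 0.0, 0.0]
force: [-0.6, 0.0, -0.5]
opening: 0.649
gripper_force: 0.0
```

Run:
```python
from h import *
from bench import env
t=env.camera("top")["img"][:,:,::-1]; s=env.camera("scene")["img"][:,:,::-1]
f=lambda g,x,y,w,h,W,H: cv2.resize(g[y:y+h,x:x+w],(W,H),interpolation=cv2.INTER_CUBIC)
r1=np.hstack([f(t,175,245,50,43,250,215),f(t,230,192,60,48,270,215),f(t,390,245,60,46,280,215)])
r2=np.hstack([f(s,200,330,90,75,300,250),f(s,200,240,90,75,300,250),f(s,370,170,60,75,200,250)])
cv2.imwrite("pics/fin.png",np.vstack([r1,r2]))
```

```text
(no output)
```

View pics/fin.png

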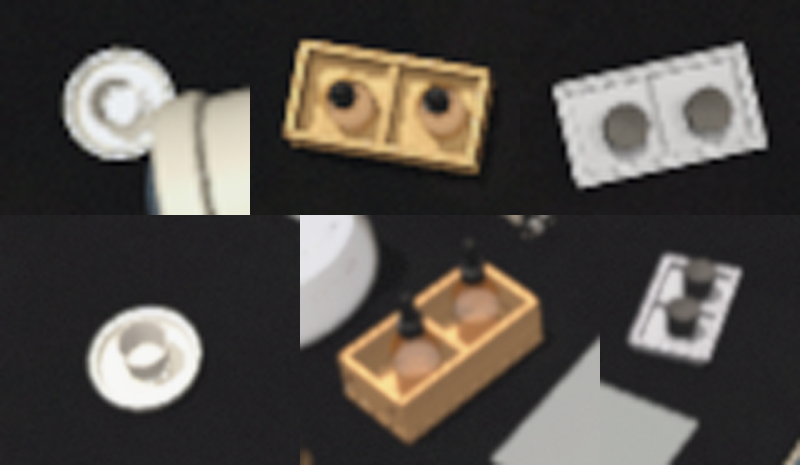

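The last picture shows the cup upright in the dish (120,105), one bottle standing in each caddy bay (345,100 and 440,105), and one stopper flat in each tray bay (627,128 and 708,112). The arm is clear of everything.

```bash
python3 -c "
from bench import env
print(env.hand_in())"
```

```text
the job is handed in; nothing more can be done
None
```

Handed in after about 39 s on the robot's clock: in the final check both bottles stood in the caddy bays, both stoppers in the tray bays and the cup in the dish; the flask and timer were never approached, and one stopper grip missed and was redone without upsetting it.

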